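Clamp the limewood blank in the V-block fixture

TASK

Lift the sprung clamp bar of the V-block fixture by its red knob, turn it aside by about a quarter turn and leave it there, then lay the pale limewood blank lengthwise in the two vees, centred end to end. Lift the bar again, turn it back square across the middle of the blank and let it down so that it holds the blank. Leave the dark walnut blank where it lies.

Things in the scene. Friction and masses are not known exactly. Their poses are not given: they have to be found in the camera images.
- cradle_seat (a point): Fixed V-block fixture. The point, 50 mm above the bench, is where a well laid blank's axis passes midway between the two beech V-blocks. z up, y along the vees, x towards the bar's pivot. Blocks: y = 40 to 65 and -40 to -65 mm (fingers fit in the 80 mm gap), 72 mm wide along x; their 90 degree vees, 47 mm wide at the top, end 5 mm below this point. Plywood base: top 38 mm below it.
- bar_pivot (a point): The bar's upright pivot rod (steel, its cap 10 mm above the bar's top), fixed 85 mm from the seat along the seat's x axis. The point is at the bar's mid-height. The bar is aluminium, 24 mm wide, 14 mm thick; the knob's axis is 155 mm from the pivot.
- bar_knob (a point): Grip centre of the upright red knob on the free end of the bar: 28 mm diameter, 45 mm tall, its top 19 mm above this point, the bar's top face 26 mm below. 70 mm above the bench when the bar is fully down. The knob spins freely on the bar, so a gripper can keep its own direction while the bar turns. x axis: along the bar, knob to pivot.
- bar_lift (a joint): Height (m) of the bar above its lowest place, 0 to 0.07; starts at 0. Spring and weight pull it down with 6 N (bottom) to 10 N (top); let go, it sinks. At 0 its underside is 30 mm above the bench, between the V-blocks; above 0.02 it clears the empty blocks, above 0.045 a blank lying in them. Resting on a blank it reads 0.040.
- bar_turn (a joint): Turn (rad) of the bar, -0.15 to 1.75; light friction holds it where left. 0: square across the vees, knob at x = -70 mm, y = 0 in the seat's frame. Grows anticlockwise seen from above, the knob moving to the seat's -y side; at 1.57 it is aside, parallel to the vees, knob at x = 85, y = -155 mm. From 1.1 on it can sink beside the V-blocks.
- pale_center (a point): Centre of the pale, cream-coloured limewood blank: a round bar 40 mm in diameter, 160 mm long, about 0.11 kg, lying on the bench to the robot's right. Its x axis runs along the blank.
- dark_center (a point): Centre of the dark brown walnut blank, same size (40 mm diameter, 160 mm long), lying beside the pale one; either may be nearer the fixture. To be left alone. Its x axis runs along the blank.
There are look-alikes about, which are no part of the job. Leave any green or yellow look-alike of the part that bears pale_center alone.

How it is judged:
By the outcome, as a careful person would: the job done as asked, in the order asked, and still so for the second after the job is handed in, with the robot touching nothing.
It also fails if it takes over 64 s, if anything falls off the work surface, if the arm or the gripper's body presses on something with over 40 N, if the wrist force passes 120 N, or if a joint passes its speed limit or range.

ROBOT

A 6-joint arm with a two-finger parallel gripper is mounted at the origin on the work surface. World frame = base frame: x ahead of the robot, y to its left, z up, the work surface at z = 0. Lengths are in m, angles in rad, forces in N, time in s.
With the tool pointing down it reaches from about 0.35 to 0.85 m from the base axis. Payload 8.1 kg.
Tool frame: the origin (TCP) lies on the centre line of the jaws, within the pads' length; the fingertips stand 25 mm ahead of it and the grasp point (between the pads) lies 6 mm ahead of it (tip_extent is the distance from the TCP to the fingertips, in m); z points along the fingers, y is the direction in which the jaws open and shut (so a half turn about z gives the same grasp; the last joint's range is limited). The gripper opens to 85 mm and grips with 20 to 120 N. Pads are 22 mm wide; open, the fingers measure 114 mm over their backs; the gripper's body (76 mm by 85 mm) begins 54 mm behind the grasp point. The pads swing forward as they close: fully open they stand 13 mm farther back than shut.
Start: joints at [-1.285, 0.13, 1.488, -0, 1.523, -0.085], TCP at [0.217, -0.559, 0.256] pointing down, gripper open.
Joint ranges: [-2.96, 2.96], [-0.89, 2.26], [0.02, 2.5], [-1.34, 4.48], [0, 2.73], [-2.66, 2.66]. Speed limits (rad/s): [2.39, 2.39, 2.79, 3.14, 3.14, 3.14].

INTERFACE

Orientations are given as a 3x3 rotation matrix whose columns are the frame's x, y, z axes.
In Python, from plant import * gives the robot as it stands. The module is installed in compiled form; this text tells all that it offers.
- The arm moves only by the tool play_rows, never from a script. Its argument "series" is a list of rows, each an object with "jaw": the finger opening in mm, from 0 to 85.4; "delta_pos": the shift along the tool's x, y, z in mm, a list of three; "rotation": the turn, a rotation vector about the tool's x, y, z in rad, a list of three. In form: [{"jaw": jaw, "delta_pos": [tx, ty, tz], "rotation": [ax, ay, az]}, ...]. A call has 1 to 20 rows; each row shifts and turns the pose as measured when the row begins, along the tool's axes as they then stand; what a row does not reach is not made up. A row lasts 1/10 s, in which the tool goes at most 50 mm and 8.59 degrees, less where a joint would pass 70% of its speed; a pose out of reach is approached as far as the arm can. A call is refused whole if a number of a shift passes 50 or a number of a turn 0.15, either way. A call with a gripper value outside its range is refused whole. The fingers move at their own pace and stop on an object; the grip force is fixed at half the most. Time passes only in rows, so rows that do not move let the fingers close. It gives the time, the measured TCP pose, the force and the opening at its end, in the units of the state.
- read_state(): the state, without advancing time (a new reading comes with each control period).
- capture(name): name is "scene" or "top"; returns the picture (420x560x3 uint8, red, green, blue); there is no depth.
- camera_model(name): a dict with "K" (3x3 intrinsics, pixels), "R" (3x3) and "t" (3): a world point X has camera coordinates R X + t. Camera axes: x right, y down, z forward; pixel columns grow to the right and rows downward; lengths in m; the calibration is good to about 2 mm. A picture is of the moment at which its call begins. camera_model takes no time and is no camera call.
- close_job(): hands the job in, once; it reports no verdict.
Trained networks look in the newest picture that a camera, given by its name, has taken for a name from the list of things; names that differ only in an ending like _2 or _b are one class to them, and where a whole thing is asked for, a point or a joint stands for the part that bears it (a point fixed in the world has none). Each returns a list of dicts, best first, with "confidence" (0 to 1); they miss things now and then, are a little off and sometimes report something else, mostly with a low value. They report only what shows in the picture. A call takes as long as a camera call. They do not tell look-alikes from the thing itself.
- masks_of(name, camera): "pixels" (420x560 bool, what is visible of it) and "at" ([column, row] in pixels, amid what is visible of it).
- pinpoint(name, camera): "at" ([column, row] in pixels: a listed point, or the origin of a listed thing).
The state is a dict: "time": time; "qpos": joint angles; "qvel": joint speeds; "effort": joint torques, N m; "eef_pos": TCP position; "orientation": TCP orientation; "ft_force": force on the tool from outside, world axes, zero at the start; "torque": the same for the moment, N m; "gripper_width": finger opening in m.
Only numpy, scipy, OpenCV 4.12 (cv2) and the standard library are available. Lean on these libraries where they do the work, as an engineer would, in place of code of your own. Each camera call takes 0.05 s, during which the arm holds its last target.

## Working session

There is one attempt and no reset: what is moved stays moved. The work goes in short steps, Python scripts to look and compute and a tool call to move; the robot and the scene stay as the last step left them, time stands still between calls to the robot, and variables do not carry over. Pictures are saved under pics/ and viewed, and the job is handed in when it is done.

Besides the shell and the picture viewer there is one more tool, called after "Emit:" as name([rows], argument=value, ...), one row to a line, values as JSON. play_rows: Moves the arm, as the interface text tells. Its arguments: {"type":"object","properties":{"series":{"type":"array","items":{"type":"object","properties":{"jaw":{"type":"number"},"delta_pos":{"type":"array","items":{"type":"number"}},"rotation":{"type":"array","items":{"type":"number"}}}}}},"required":["series"]}

```bash
mkdir -p pics; cat > h.py <<'E'
from plant import *
import numpy as np, cv2
def ray(cam,px):
    m=camera_model(cam);K,R,t=[np.array(m[k],float) for k in('K','R','t')]
    d=R.T@np.linalg.inv(K)@np.array([px[0],px[1],1.]);c=-R.T@t
    return c,d
def atz(cam,px,z):
    c,d=ray(cam,px);return c+d*(z-c[2])/d[2]
def proj(cam,X):
    m=camera_model(cam);K,R,t=[np.array(m[k],float) for k in('K','R','t')]
    p=K@(R@np.array(X)+t);return p[:2]/p[2]
def save(cam,name):
    im=np.array(capture(cam));cv2.imwrite('pics/'+name,im[:,:,::-1]);return im
E
python3 - <<'E'
from h import *
np.set_printoptions(precision=4,suppress=True)
for c in('scene','top'): save(c,c+'0.png'); print(c,ray(c,(280,210)))
for n,z in(('cradle_seat',.05),('bar_pivot',.037),('bar_knob',.07),('pale_center',.02),('dark_center',.02)):
  for c in('scene','top'):
    for r in pinpoint(n,c)[:4]: print(n,c,r['at'],round(r['confidence'],2),atz(c,r['at'],z))
s=read_state();print(s)
E
```

```text
scene (array([ 0.8885, -0.4628,  1.0218]), array([-0.3697,  0.3448, -0.8631]))
top (array([ 0.3084, -0.0776,  0.9222]), array([ 0.2116,  0.0515, -0.976 ]))
cradle_seat scene [393.4, 162.8] 0.65 [0.5631 0.1952 0.05  ]
cradle_seat top [181.0, 158.2] 0.95 [0.5651 0.1971 0.05  ]
bar_pivot scene [417.9, 194.7] 0.75 [0.6522 0.1758 0.037 ]
bar_pivot top [199.5, 125.5] 0.72 [0.6502 0.1806 0.037 ]
bar_knob scene [375.4, 143.7] 0.69 [0.5071 0.1936 0.07  ]
bar_knob top [170.8, 186.9] 0.98 [0.4953 0.1956 0.07  ]
bar_knob top [416.8, 229.0] 0.58 [ 0.5105 -0.3079  0.07  ]
bar_knob top [203.2, 124.2] 0.33 [0.6419 0.164  0.07  ]
pale_center scene [278.1, 185.6] 0.96 [ 0.4102 -0.0211  0.02  ]
pale_center scene [164.7, 214.9] 0.83 [ 0.2913 -0.252   0.02  ]
pale_center scene [245.7, 255.6] 0.81 [ 0.4888 -0.1913  0.02  ]
pale_center top [372.8, 332.5] 0.97 [ 0.2951 -0.2639  0.02  ]
pale_center top [350.1, 232.7] 0.7 [ 0.4859 -0.1849  0.02  ]
pale_center top [266.7, 250.5] 0.61 [ 0.4134 -0.0205  0.02  ]
dark_center scene [212.0, 304.3] 0.8 [ 0.5212 -0.3111  0.02  ]
dark_center scene [370.9, 141.6] 0.33 [0.4754 0.2251 0.02  ]
dark_center top [419.7, 224.2] 0.88 [ 0.5338 -0.3261  0.02  ]
{'time': 0.6, 'qpos': array([-1.2854,  0.1304,  1.4882, -0.    ,  1.523 , -0.0854]), 'qvel': array([-0.0004,  0.0015,  0.0009,  0.0016,  0.0033, -0.0007]), 'effort': array([  0.0002, -56.8956, -50.0596,   0.0001,   0.0015,   0.    ]), 'eef_pos': array([ 0.2174, -0.5592,  0.2563]), 'orientation': array([[ 0.932 ,  0.3623,  0.    ],
       [ 0.3623, -0.932 , -0.    ],
       [-0.    ,  0.    , -1.    ]]), 'ft_force': array([0.4669, 0.3554, 0.7529]), 'torque': array([0.0261, 0.0107, 0.0177]), 'gripper_width': 0.08563741906275334}
```

View pics/scene0.png

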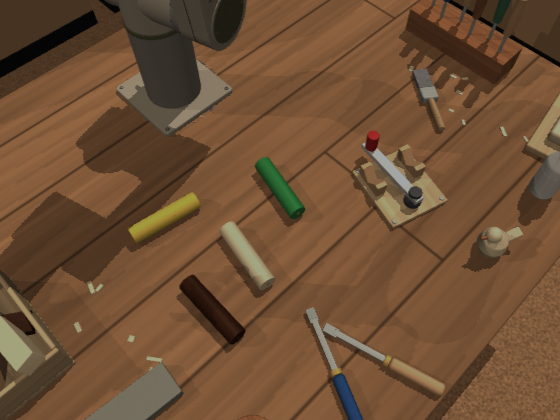

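View pics/top0.png

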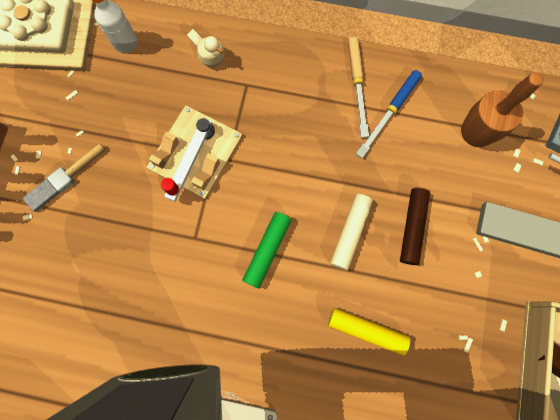

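The pale blank is at scene (246,255) and top (351,232). Possible mix-ups in the top view are green (267,250), yellow (370,332) and dark walnut (415,226). I'll choose the cream one between green and walnut, then fit its outline and check it in a crop.

```bash
cat > fit.py <<'E'
from h import *
from scipy.optimize import minimize
def hull(cam,pts):
    p=np.array([proj(cam,x) for x in pts],np.float32);return cv2.convexHull(p)
def softmask(cam,pts,S=4):
    h=hull(cam,pts);m=np.zeros((420*S,560*S),np.uint8)
    cv2.fillConvexPoly(m,np.round((h+0.5)*S).astype(np.int32),255)
    return cv2.resize(m,(560,420),interpolation=cv2.INTER_AREA)/255.
def cyl(x,y,yaw,r=.02,L=.16,z=.02):
    a=np.linspace(0,2*np.pi,24,endpoint=False);u=np.array([np.cos(yaw),np.sin(yaw),0]);v=np.array([-u[1],u[0],0])
    c=np.array([x,y,z])
    return [c+s*u*L/2+r*np.cos(t)*v+r*np.sin(t)*np.array([0,0,1]) for s in(-1,1) for t in a]
def vert(x,y,r,z0,z1):
    a=np.linspace(0,2*np.pi,24,endpoint=False)
    return [np.array([x+r*np.cos(t),y+r*np.sin(t),z]) for z in(z0,z1) for t in a]
def fit(masks,gen,x0,step):
    def cost(p):
        c=0
        for cam,m in masks.items():
            s=softmask(cam,gen(*p));c+=1-np.minimum(s,m).sum()/np.maximum(s,m).sum()
        return c/len(masks)
    sim=[np.array(x0,float)]+[np.array(x0,float)+np.eye(len(x0))[i]*step[i] for i in range(len(x0))]
    r=minimize(cost,x0,method='Nelder-Mead',options=dict(initial_simplex=sim,xatol=1e-4,fatol=1e-4,maxiter=200))
    return r.x,r.fun
def near(name,cam,X):
    q=proj(cam,X);rs=masks_of(name,cam)
    rs=[r for r in rs if np.hypot(*(np.array(r['at'])-q))<25]
    return rs[0]['pixels'].astype(float) if rs else None
E
cat > a.py <<'E'
from fit import *
np.set_printoptions(precision=4,suppress=True)
ims={c:save(c,c+'1.png') for c in('scene','top')}
M={c:near('pale_center',c,[.487,-.188,.02]) for c in ims}
for sel in(['scene'],['top'],['scene','top']):
    m={c:M[c] for c in sel if M[c] is not None}
    if m: print('pale',sel,fit(m,cyl,[.487,-.188,0.2],[.01,.01,.2]))
# knob by colour
K={}
for c,im in ims.items():
    hsv=cv2.cvtColor(im,cv2.COLOR_RGB2HSV)
    m=((hsv[...,0]<5)|(hsv[...,0]>172))&(hsv[...,1]>180)&(hsv[...,2]>60)
    q=proj(c,[.497,.195,.065]);yy,xx=np.mgrid[:420,:560]
    K[c]=(m&(np.hypot(xx-q[0],yy-q[1])<25)).astype(float);print(c,K[c].sum())
for sel in(['scene'],['top'],['scene','top']):
    print('knob',sel,fit({c:K[c] for c in sel},lambda x,y:vert(x,y,.014,.044,.089),[.497,.195],[.01,.01]))
for c,(x,y) in(('scene',(400,175)),('top',(195,155))):
    cr=ims[c][y-55:y+55,x-70:x+70];cv2.imwrite('pics/%s_crop1.png'%c,cv2.resize(cr[:,:,::-1],None,fx=5.5,fy=5.5,interpolation=cv2.INTER_CUBIC))
cr=ims['top'][180:290,230:440];cv2.imwrite('pics/blank_crop.png',cv2.resize(cr[:,:,::-1],None,fx=3.5,fy=3.5))
E
python3 a.py
```

```text
Traceback (most recent call last):
  File "a.py", line 7, in <module>
    if m: print('pale',sel,fit(m,cyl,[.487,-.188,0.2],[.01,.01,.2]))
                           ~~~^^^^^^^^^^^^^^^^^^^^^^^^^^^^^^^^^^^^^
  File "fit.py", line 23, in fit
    r=minimize(cost,x0,method='Nelder-Mead',options=dict(initial_simplex=sim,xatol=1e-4,fatol=1e-4,maxiter=200))
  File "fit.py", line 20, in cost
    s=softmask(cam,gen(*p));c+=1-np.minimum(s,m).sum()/np.maximum(s,m).sum()
  File "fit.py", line 6, in softmask
    h=hull(cam,pts);m=np.zeros((420*S,560*S),np.uint8)
  File "fit.py", line 4, in hull
    p=np.array([proj(cam,x) for x in pts],np.float32);return cv2.convexHull(p)
                ~~~~^^^^^^^
  File "h.py", line 10, in proj
    m=camera_model(cam);K,R,t=[np.array(m[k],float) for k in('K','R','t')]
ValueError: time passes only in moves, steps and waits
```

```bash
sed -i 's/^import numpy.*/&\n_cm=camera_model\n_c={}\ndef camera_model(n):\n    if n not in _c: _c[n]=_cm(n)\n    return _c[n]/' h.py; python3 a.py
```

```text
pale ['scene'] (array([ 0.4879, -0.1885, -0.1693]), np.float64(0.07577528523633859))
pale ['top'] (array([ 0.4899, -0.1869, -0.1763]), np.float64(0.03886020501073573))
pale ['scene', 'top'] (array([ 0.489 , -0.1874, -0.1797]), np.float64(0.07553445152966626))
scene 199.0
top 202.0
knob ['scene'] (array([0.4937, 0.1981]), np.float64(0.20859326263256395))
knob ['top'] (array([0.4973, 0.1995]), np.float64(0.21266221359460735))
knob ['scene', 'top'] (array([0.4953, 0.1981]), np.float64(0.21749007863489445))
```

View pics/scene_crop1.png

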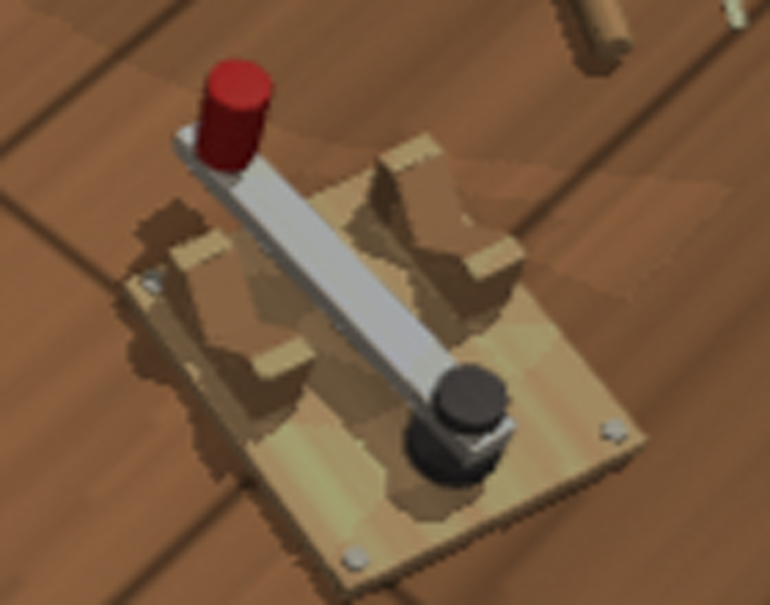

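View pics/top_crop1.png

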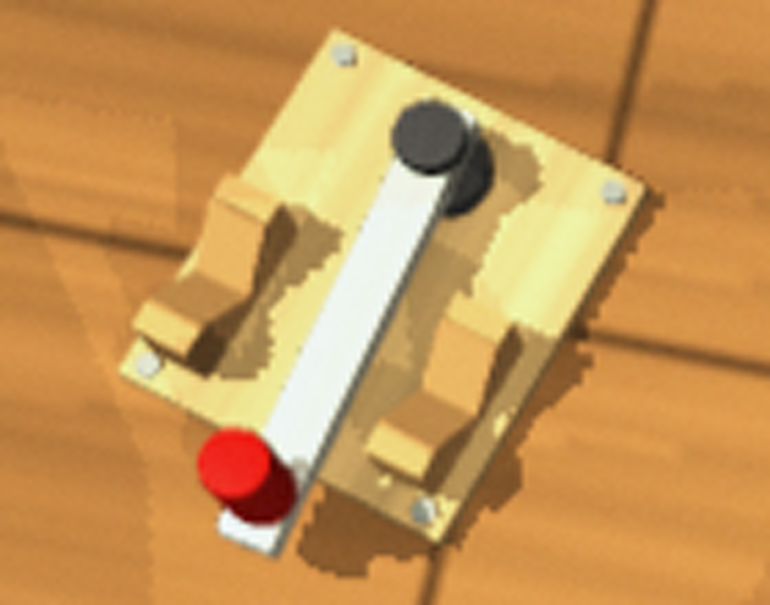

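View pics/blank_crop.png

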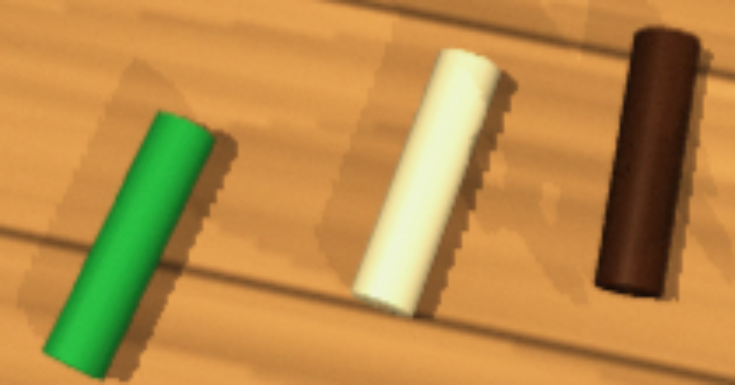

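```bash
cat > b.py <<'E'
from fit import *
np.set_printoptions(precision=4,suppress=True)
pt=lambda c,u,v:( (330 if c=='scene' else 125)+(u+.5)/5.5-.5, (120 if c=='scene' else 100)+(v+.5)/5.5-.5)
# (cam, crop uv, local fixture xyz) ; z absolute
obs=[('scene',240,86,(-.07,0,.089)),('top',233,463,(-.07,0,.089)),
('scene',473,392,(.085,0,.054)),('top',430,137,(.085,0,.054))]
# block corners in crops (local: x to pivot). scene: near-left block is y=-; 
B={'scene':[((168,248),(-.036,-.065)),((222,231),(-.036,-.040)),((254,362),(.036,-.065)),((315,352),(.036,-.040)),((380,155),(-.036,.040)),((428,133),(-.036,.065)),((468,276),(.036,.040)),((524,240),(.036,.065))],
 'top':[((217,172),(.036,.065)),((285,205),(.036,.040)),((133,325),(-.036,.065)),((188,358),(-.036,.040)),((450,293),(.036,-.040)),((520,325),(.036,-.065)),((366,442),(-.036,-.040)),((424,478),(-.036,-.065))]}
for c in B:
  for uv,(x,y) in B[c]: obs.append((c,*uv,(x,y,.045)))
from scipy.optimize import least_squares
for c,u,v,l in obs: 
  pass
def res(p,sel,vec=True):
    x,y,a=p;R=np.array([[np.cos(a),-np.sin(a)],[np.sin(a),np.cos(a)]]);o=[]
    for c,u,v,l in obs:
        if c not in sel: continue
        w=R@np.array(l[:2])+[x,y];o.append(proj(c,[*w,l[2]])-pt(c,u,v))
    return np.array(o).ravel()
for sel in(['scene'],['top'],['scene','top']):
    r=least_squares(res,[.565,.196,-.11],args=(sel,),loss='soft_l1')
    print(sel,r.x,np.abs(r.fun).mean()); 
print(res(r.x,sel).reshape(-1,2))
for c,u,v,l in obs[:4]: print(c,atz(c,pt(c,u,v),l[2]))
E
python3 b.py
```

```text
['scene'] [ 0.5641  0.1918 -0.2786] 1.1460019262019288
['top'] [ 0.5665  0.1929 -0.2743] 0.9754981824739218
['scene', 'top'] [ 0.5653  0.1923 -0.2749] 1.1271837312144002
[[ 5.4265 -3.3711]
 [-5.802  -2.238 ]
 [ 0.2588  0.1142]
 [ 0.004   0.0925]
 [ 0.1196  0.5416]
 [-0.4803 -0.6652]
 [ 2.1581  3.2349]
 [ 0.4448  0.5102]
 [-0.3489 -0.3015]
 [-0.2524 -0.4153]
 [ 1.9667  0.1151]
 [ 0.7505  2.3173]
 [ 2.1521  1.2821]
 [-0.2513  0.2803]
 [ 0.0994  1.5473]
 [ 0.1615  0.6988]
 [ 1.9916  0.46  ]
 [-0.5425 -0.2431]
 [ 0.3763  2.1055]
 [ 0.132   0.834 ]]
scene [0.4957 0.1952 0.089 ]
top [0.4958 0.1987 0.089 ]
scene [0.6466 0.169  0.054 ]
top [0.6473 0.1693 0.054 ]
```

```bash
cat >> b.py <<'E'
obs=obs[2:]
for th in(2.0,1.2,.9):
    e=np.abs(res(r.x,['scene','top']).reshape(-1,2)).max(1)
    obs=[o for o,k in zip(obs,e) if k<th]
    r=least_squares(res,r.x,args=(['scene','top'],));print(len(obs),r.x,np.abs(r.fun).mean())
ov={}
x,y,a=r.x
R=np.array([[np.cos(a),-np.sin(a)],[np.sin(a),np.cos(a)]])
for c,(cx,cy) in(('scene',(400,175)),('top',(195,155))):
    im=cv2.imread('pics/%s1.png'%c);big=cv2.resize(im,None,fx=5,fy=5,interpolation=cv2.INTER_CUBIC)
    P=lambda l:tuple(int(q) for q in np.round((proj(c,[*(R@np.array(l[:2])+[x,y]),l[2]])+.5)*5-.5))
    for s in(1,-1):
        for yy in(s*.04,s*.065):
            q=[(-.036,yy,.012),(-.036,yy,.045),(-.0235,yy,.045),(0,yy,.0215),(.0235,yy,.045),(.036,yy,.045),(.036,yy,.012)]
            for u,v in zip(q,q[1:]): cv2.line(big,P(u),P(v),(255,0,0),1)
    cv2.imwrite('pics/%s_ov.png'%c,big[(cy-55)*5:(cy+55)*5,(cx-70)*5:(cx+70)*5])
E
python3 b.py|tail -3
```

```text
14 [ 0.5657  0.1926 -0.2844] 0.44233979382193717
12 [ 0.566   0.1924 -0.2865] 0.31339598978724287
12 [ 0.566   0.1924 -0.2865] 0.3133959895894331
```

View pics/top_ov.png

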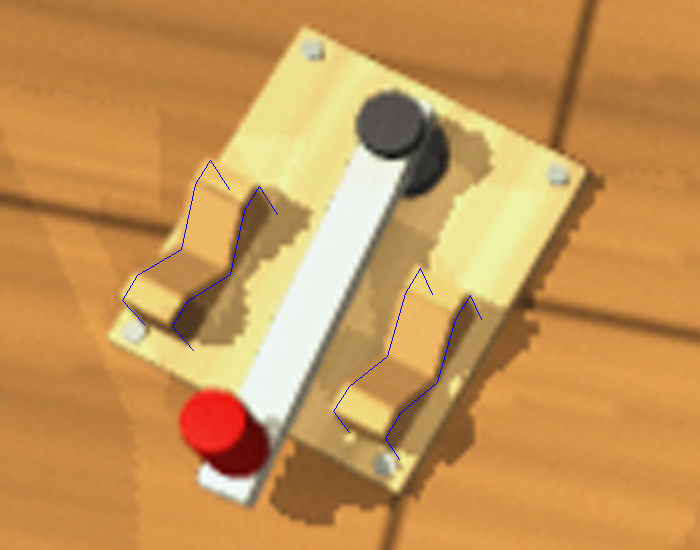

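View pics/scene_ov.png

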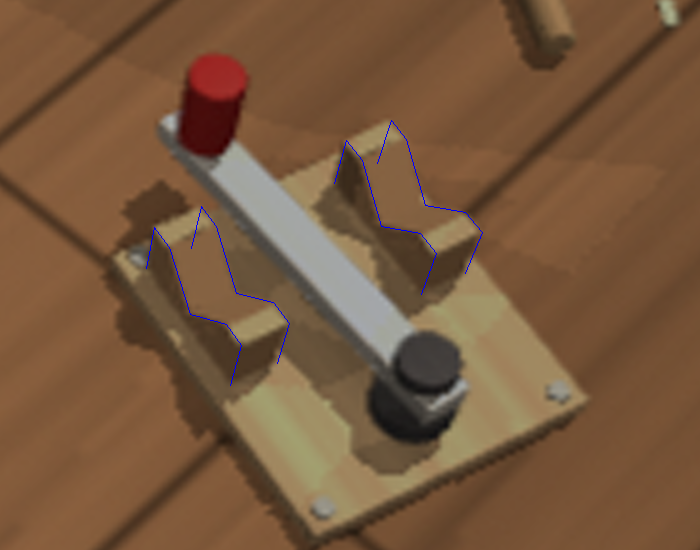

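```bash
cat > go.py <<'E'
import sys
from h import *
np.set_printoptions(precision=4,suppress=True)
s=read_state();R=np.array(s['orientation']);p=np.array(s['eef_pos'])
print('t',round(s['time'],2),'p',p,'yang',round(np.arctan2(R[1,1],R[0,1]),4),'zax',R[:,2],'w',round(s['gripper_width'],4),'F',s['ft_force'])
a=[float(v) for v in sys.argv[1:]]
if len(a)>=3:
    d=(R.T@(np.array(a[:3])-p))*1000;print('tool mm',d,'norm',np.linalg.norm(d))
if len(a)>3:
    ya=a[3];Y=np.array([np.cos(ya),np.sin(ya),0]);Z=np.array([0,0,-1.]);T=np.stack([np.cross(Y,Z),Y,Z],1)
    print('rotvec',cv2.Rodrigues(R.T@T)[0].ravel())
E
python3 go.py .4955 .197 .256; python3 go.py .4955 .197 .14
```

```text
t 1.0 p [ 0.2175 -0.5592  0.2563] yang -1.2 zax [ 0.  0. -1.] w 0.0851 F [ 0.7493  0.6927 -0.9479]
tool mm [ 533.1876 -604.0582    0.3045] norm 805.7142223053665
t 1.0 p [ 0.2175 -0.5592  0.2563] yang -1.2 zax [ 0.  0. -1.] w 0.0851 F [ 0.7493  0.6927 -0.9479]
tool mm [ 533.1835 -604.0593  116.3045] norm 814.0632948217243
```

Emit:
play_rows([
  {"jaw": 60, "delta_pos": [31, -35, 0], "rotation": [0, 0, 0]},
  {"jaw": 60, "delta_pos": [32, -36, 0], "rotation": [0, 0, 0]},
  {"jaw": 60, "delta_pos": [32, -36, 0], "rotation": [0, 0, 0]},
  {"jaw": 60, "delta_pos": [32, -36, 0], "rotation": [0, 0, 0]},
  {"jaw": 60, "delta_pos": [32, -36, 0], "rotation": [0, 0, 0]},
  {"jaw": 60, "delta_pos": [32, -36, 0], "rotation": [0, 0, 0]},
  {"jaw": 60, "delta_pos": [32, -36, 0], "rotation": [0, 0, 0]},
  {"jaw": 60, "delta_pos": [32, -36, 0], "rotation": [0, 0, 0]},
  {"jaw": 60, "delta_pos": [32, -36, 0], "rotation": [0, 0, 0]},
  {"jaw": 60, "delta_pos": [32, -36, 0], "rotation": [0, 0, 0]},
  {"jaw": 60, "delta_pos": [32, -36, 0], "rotation": [0, 0, 0]},
  {"jaw": 60, "delta_pos": [32, -36, 0], "rotation": [0, 0, 0]},
  {"jaw": 60, "delta_pos": [32, -36, 0], "rotation": [0, 0, 0]},
  {"jaw": 60, "delta_pos": [32, -36, 0], "rotation": [0, 0, 0]},
  {"jaw": 60, "delta_pos": [32, -36, 0], "rotation": [0, 0, 0]},
  {"jaw": 60, "delta_pos": [0, 0, 0], "rotation": [0, 0, 0]},
])

```text
time: 2.6
eef_pos: [0.4764, 0.1412, 0.2572]
orientation: [[0.934, 0.357, 0.01], [0.357, -0.934, 0.001], [0.01, 0.003, -1.0]]
ft_force: [-1.5, -1.4, -0.3]
gripper_width: 0.0595
```

```bash
python3 go.py .4955 .197 .14 -1.2
```

```text
t 2.6 p [0.4764 0.1412 0.2572] yang -1.2054 zax [ 0.0104  0.0005 -0.9999] w 0.0595 F [-1.4529 -1.4307 -0.3416]
tool mm [ 36.65   -45.6989 117.4147] norm 131.21671951156858
rotvec [ 0.0033 -0.0098 -0.0054]
```

Emit:
play_rows([
  {"jaw": 60, "delta_pos": [10, -12, 25], "rotation": [0.003, -0.01, -0.005]},
  {"jaw": 60, "delta_pos": [13, -16, 40], "rotation": [0, 0, 0]},
  {"jaw": 60, "delta_pos": [13, -16, 40], "rotation": [0, 0, 0]},
  {"jaw": 60, "delta_pos": [0, 0, 0], "rotation": [0, 0, 0]},
  {"jaw": 60, "delta_pos": [0, 0, 0], "rotation": [0, 0, 0]},
])

```text
time: 3.1
eef_pos: [0.4964, 0.1974, 0.1514]
orientation: [[0.931, 0.366, 0.004], [0.366, -0.931, -0.001], [0.003, 0.003, -1.0]]
ft_force: [-0.8, 0.4, 1.1]
gripper_width: 0.06
```

```bash
python3 go.py .4955 .197 .079 -1.2; python3 - <<'E'
from fit import *
for c in('scene','top'):
    im=save(c,c+'2.png'); x,y=((400,175),(195,155))[c=='top']
    cr=im[y-75:y+55,x-70:x+70];cv2.imwrite('pics/%s_crop2.png'%c,cv2.resize(cr[:,:,::-1],None,fx=4,fy=4))
E
```

```text
t 3.1 p [0.4964 0.1974 0.1514] yang -1.1965 zax [ 0.0042 -0.0012 -1.    ] w 0.06 F [-0.7591  0.3613  1.0698]
tool mm [-1.2701 -0.1797 72.4323] norm 72.4436711085765
rotvec [ 0.0027 -0.0035  0.0035]
```

View pics/scene_crop2.png

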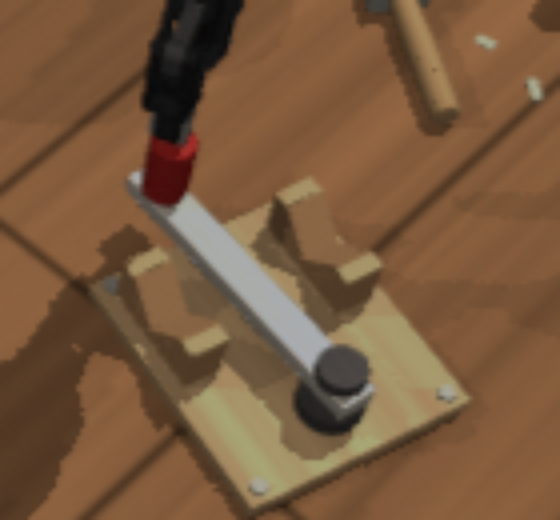

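View pics/top_crop2.png

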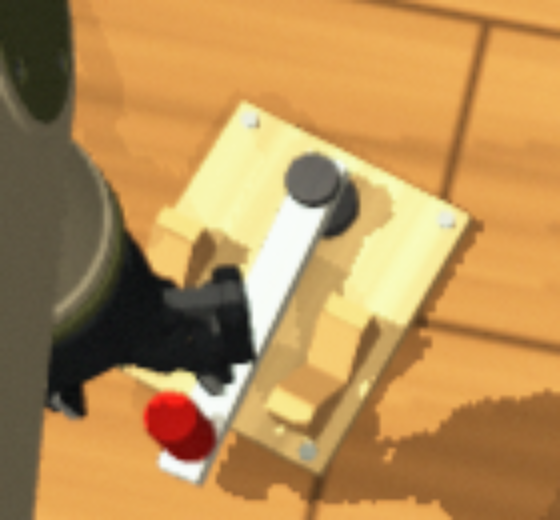

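The gripper hangs over the knob in both views (knob top at scene ≈(373,136), top ≈(169,184)). Descending now.

Emit:
play_rows([
  {"jaw": 60, "delta_pos": [-1, 0, 25], "rotation": [0.003, -0.003, 0.003]},
  {"jaw": 60, "delta_pos": [0, 0, 25], "rotation": [0, 0, 0]},
  {"jaw": 60, "delta_pos": [0, 0, 20], "rotation": [0, 0, 0]},
  {"jaw": 60, "delta_pos": [0, 0, 4], "rotation": [0, 0, 0]},
  {"jaw": 60, "delta_pos": [0, 0, 0], "rotation": [0, 0, 0]},
])

```text
time: 3.7
eef_pos: [0.5038, 0.1948, 0.0884]
orientation: [[0.934, 0.358, 0.02], [0.358, -0.934, 0.005], [0.02, 0.002, -1.0]]
ft_force: [0.2, 0.6, 0.9]
gripper_width: 0.0601
```

```bash
python3 go.py .4955 .197 .079 -1.2
```

```text
t 3.7 p [0.5038 0.1948 0.0884] yang -1.2049 zax [ 0.0197  0.0052 -0.9998] w 0.0601 F [0.1786 0.6116 0.9195]
tool mm [-7.1224 -5.079   9.2783] norm 12.751940578026588
rotvec [ 0.0023 -0.0202 -0.0049]
```

Emit:
play_rows([
  {"jaw": 60, "delta_pos": [-7, -5, 3], "rotation": [0.002, -0.02, -0.005]},
  {"jaw": 60, "delta_pos": [0, 0, 3], "rotation": [0, 0, 0]},
  {"jaw": 60, "delta_pos": [0, 0, 2], "rotation": [0, 0, 0]},
  {"jaw": 60, "delta_pos": [0, 0, 0], "rotation": [0, 0, 0]},
])

```text
time: 4.1
eef_pos: [0.498, 0.1975, 0.0852]
orientation: [[0.932, 0.362, 0.006], [0.362, -0.932, 0.001], [0.006, 0.001, -1.0]]
ft_force: [-0.6, -0.0, -0.6]
gripper_width: 0.0601
```

```bash
python3 go.py .4955 .197 .079 -1.2
```

```text
t 4.1 p [0.498  0.1975 0.0852] yang -1.2001 zax [ 0.0061  0.0015 -1.    ] w 0.0601 F [-0.6108 -0.0446 -0.6464]
tool mm [-2.5304 -0.4514  6.2177] norm 6.728014677831896
rotvec [ 0.0008 -0.0062 -0.0001]
```

Emit:
play_rows([
  {"jaw": 60, "delta_pos": [-2.5, -0.5, 6], "rotation": [0, -0.006, 0]},
  {"jaw": 60, "delta_pos": [0, 0, 2], "rotation": [0, 0, 0]},
  {"jaw": 15, "delta_pos": [0, 0, 0], "rotation": [0, 0, 0]},
  {"jaw": 15, "delta_pos": [0, 0, 0], "rotation": [0, 0, 0]},
  {"jaw": 15, "delta_pos": [0, 0, 0], "rotation": [0, 0, 0]},
  {"jaw": 15, "delta_pos": [0, 0, 0], "rotation": [0, 0, 0]},
])

```text
time: 4.7
eef_pos: [0.4954, 0.1973, 0.0768]
orientation: [[0.932, 0.363, 0.0], [0.363, -0.932, -0.001], [-0.0, 0.001, -1.0]]
ft_force: [-1.1, 0.6, 0.1]
gripper_width: 0.0266
```

```bash
python3 go.py .4955 .197 .12 -1.2
```

```text
t 4.7 p [0.4954 0.1973 0.0768] yang -1.1997 zax [ 0.0002 -0.0008 -1.    ] w 0.0266 F [-1.1468  0.5953  0.0523]
tool mm [ -0.0179   0.3229 -43.2446] norm 43.24585148666298
rotvec [0.0008 0.0001 0.0003]
```

Emit:
play_rows([
  {"jaw": 15, "delta_pos": [0, 0, -12], "rotation": [0, 0, 0]},
  {"jaw": 15, "delta_pos": [0, 0, -14], "rotation": [0, 0, 0]},
  {"jaw": 15, "delta_pos": [0, 0, -14], "rotation": [0, 0, 0]},
  {"jaw": 15, "delta_pos": [0, 0, -8], "rotation": [0, 0, 0]},
  {"jaw": 15, "delta_pos": [0, 0, 0], "rotation": [0, 0, 0]},
])

```text
time: 5.2
eef_pos: [0.4955, 0.1954, 0.1232]
orientation: [[0.932, 0.361, -0.0], [0.361, -0.932, -0.003], [-0.002, 0.003, -1.0]]
ft_force: [4.3, -0.7, -8.1]
gripper_width: 0.0269
```

```bash
cat > arc.py <<'E'
import sys
from h import *
np.set_printoptions(precision=1,suppress=True)
z=float(sys.argv[1]);t1=float(sys.argv[2]);n=int(sys.argv[3])
P=np.array([.647,.1692]);yaw=-.283;r=.155
s=read_state();R=np.array(s['orientation']);p=np.array(s['eef_pos'])
v=p[:2]-P;t0=(np.arctan2(v[1],v[0])-np.pi-yaw+np.pi)%(2*np.pi)-np.pi
print('p',p,'turn',round(t0,3),'rad mm',np.linalg.norm(v)*1000,'F',s['ft_force'],'w',s['gripper_width'])
q=p
for k in range(1,n+1):
    t=t0+(t1-t0)*k/n;a=yaw+np.pi+t
    g=np.array([P[0]+r*np.cos(a),P[1]+r*np.sin(a),p[2]+(z-p[2])*k/n]);print(R.T@(g-q)*1000);q=g
E
python3 arc.py .12 1.57 16
```

```text
p [0.5 0.2 0.1] turn 0.112 rad mm 153.78240893601992 F [ 4.3 -0.7 -8.1] w 0.02692724849726053
[-7.8 11.8  0.2]
[-5.6 13.   0.2]
[-4.3 13.4  0.2]
[-3.1 13.8  0.2]
[-1.8 14.   0.2]
[-0.6 14.1  0.2]
[ 0.7 14.1  0.2]
[ 2.  14.   0.2]
[ 3.3 13.7  0.2]
[ 4.5 13.4  0.2]
[ 5.7 12.9  0.2]
[ 6.9 12.3  0.2]
[ 8.  11.7  0.2]
[ 9.  10.9  0.2]
[ 9.9 10.   0.2]
[10.8  9.1  0.2]
```

Emit:
play_rows([
  {"jaw": 15, "delta_pos": [-6, 12, 0], "rotation": [0, 0, 0]},
  {"jaw": 15, "delta_pos": [-5.5, 13, 0], "rotation": [0, 0, 0]},
  {"jaw": 15, "delta_pos": [-4.5, 13.5, 0], "rotation": [0, 0, 0]},
  {"jaw": 15, "delta_pos": [-3, 14, 0], "rotation": [0, 0, 0]},
  {"jaw": 15, "delta_pos": [-2, 14, 0], "rotation": [0, 0, 0]},
])

```text
time: 5.7
eef_pos: [0.5005, 0.1222, 0.1208]
orientation: [[0.932, 0.364, 0.003], [0.364, -0.932, -0.003], [0.002, 0.003, -1.0]]
ft_force: [11.2, 3.9, -8.9]
gripper_width: 0.0268
```

```bash
python3 arc.py .12 1.57 11;python3 go.py 0 0 0 -1.2
```

```text
p [0.5 0.1 0.1] turn 0.593 rad mm 153.836691201958 F [11.2  3.9 -8.9] w 0.026826570271990955
[-1.4 13.7  0.1]
[ 1.  13.7  0.1]
[ 2.2 13.6  0.1]
[ 3.4 13.3  0.1]
[ 4.6 13.   0.1]
[ 5.7 12.5  0.1]
[ 6.8 12.   0.1]
[ 7.8 11.3  0.1]
[ 8.8 10.6  0.1]
[9.7 9.8 0.1]
[10.5  8.9  0.1]
t 5.7 p [0.5005 0.1222 0.1208] yang -1.1987 zax [ 0.0026 -0.0026 -1.    ] w 0.0268 F [11.1944  3.9382 -8.8515]
tool mm [-510.8735  -68.5638  119.8264] norm 529.1985439847144
rotvec [ 0.0034 -0.0015  0.0013]
```

Emit:
play_rows([
  {"jaw": 15, "delta_pos": [1, 13.5, 0], "rotation": [0, 0, 0]},
  {"jaw": 15, "delta_pos": [2, 14, 0], "rotation": [0, 0, 0]},
  {"jaw": 15, "delta_pos": [2.5, 13.5, 0], "rotation": [0, 0, 0]},
  {"jaw": 15, "delta_pos": [3.5, 13.5, 0], "rotation": [0, 0, 0]},
  {"jaw": 15, "delta_pos": [4.5, 13, 0], "rotation": [0, 0, 0]},
  {"jaw": 15, "delta_pos": [5.5, 12.5, 0], "rotation": [0, 0, 0]},
])

```text
time: 6.3
eef_pos: [0.5495, 0.0499, 0.119]
orientation: [[0.932, 0.363, 0.004], [0.363, -0.932, 0.002], [0.004, -0.001, -1.0]]
ft_force: [7.1, 9.3, -9.2]
gripper_width: 0.027
```

```bash
sed -i 's/r=.155/r=.1535/' arc.py; python3 arc.py .12 1.57 5;python3 go.py 0 0 0 -1.2
```

```text
p [0.5 0.  0.1] turn 1.169 rad mm 154.10841038704731 F [ 7.1  9.3 -9.2] w 0.027020312203646722
[ 7.  10.2 -0.2]
[ 7.3  9.9 -0.2]
[ 8.1  9.3 -0.2]
[ 8.8  8.6 -0.2]
[ 9.5  7.9 -0.2]
t 6.3 p [0.5495 0.0499 0.119 ] yang -1.1995 zax [ 0.0038  0.0025 -1.    ] w 0.027 F [ 7.1444  9.3187 -9.2231]
tool mm [-530.6586 -152.7726  116.781 ] norm 564.4252476357332
rotvec [-0.0009 -0.0044  0.0005]
```

Emit:
play_rows([
  {"jaw": 15, "delta_pos": [7.5, 10.5, 0], "rotation": [0, 0, 0]},
  {"jaw": 15, "delta_pos": [7.5, 10, 0], "rotation": [0, 0, 0]},
  {"jaw": 15, "delta_pos": [8, 9.5, 0], "rotation": [0, 0, 0]},
  {"jaw": 15, "delta_pos": [9, 9, 0], "rotation": [0, 0, 0]},
  {"jaw": 15, "delta_pos": [9.5, 8, 0], "rotation": [0, 0, 0]},
  {"jaw": 15, "delta_pos": [0, 0, 0], "rotation": [0, 0, 0]},
])

```text
time: 6.9
eef_pos: [0.607, 0.02, 0.1147]
orientation: [[0.931, 0.364, -0.003], [0.364, -0.931, 0.01], [0.001, -0.011, -1.0]]
ft_force: [1.1, 5.4, -7.5]
gripper_width: 0.0265
```

```bash
python3 arc.py .12 1.57 1;python3 go.py .604 .02 .078 -1.2
```

```text
p [0.6 0.  0.1] turn 1.592 rad mm 154.43915552627553 F [ 1.1  5.4 -7.5] w 0.02650530945767505
[-2.1 -2.8 -5.3]
t 6.9 p [0.607  0.02   0.1147] yang -1.1984 zax [-0.003   0.0101 -0.9999] w 0.0265 F [ 1.1344  5.418  -7.5346]
tool mm [-2.8124 -0.658  36.6822] norm 36.79577161031778
rotvec [-0.0105 -0.0008  0.0016]
```

Emit:
play_rows([
  {"jaw": 15, "delta_pos": [0, 0, 12], "rotation": [-0.01, 0, 0]},
  {"jaw": 15, "delta_pos": [0, 0, 12], "rotation": [0, 0, 0]},
  {"jaw": 15, "delta_pos": [0, 0, 10], "rotation": [0, 0, 0]},
  {"jaw": 15, "delta_pos": [0, 0, 3], "rotation": [0, 0, 0]},
  {"jaw": 15, "delta_pos": [0, 0, 0], "rotation": [0, 0, 0]},
])

```text
time: 7.4
eef_pos: [0.6079, 0.0195, 0.0753]
orientation: [[0.931, 0.364, 0.001], [0.364, -0.931, 0.002], [0.001, -0.002, -1.0]]
ft_force: [0.9, 1.6, 3.6]
gripper_width: 0.0267
```

```bash
python3 go.py .604 .02 .078 -1.2
```

```text
t 7.4 p [0.6079 0.0195 0.0753] yang -1.1984 zax [ 0.0007  0.002  -1.    ] w 0.0267 F [0.8642 1.6095 3.5695]
tool mm [-3.4416 -1.8846 -2.6919] norm 4.758437543909627
rotvec [-0.0016 -0.0014  0.0016]
```

Emit:
play_rows([
  {"jaw": 62, "delta_pos": [0, 0, -1], "rotation": [0, 0, 0]},
  {"jaw": 62, "delta_pos": [0, 0, 0], "rotation": [0, 0, 0]},
  {"jaw": 62, "delta_pos": [0, 0, 0], "rotation": [0, 0, 0]},
  {"jaw": 62, "delta_pos": [0, 0, -15], "rotation": [0, 0, 0]},
  {"jaw": 62, "delta_pos": [0, 0, -30], "rotation": [0, 0, 0]},
  {"jaw": 62, "delta_pos": [0, 0, -40], "rotation": [0, 0, 0]},
  {"jaw": 62, "delta_pos": [0, 0, -30], "rotation": [0, 0, 0]},
])

```text
time: 8.1
eef_pos: [0.6051, 0.0175, 0.1946]
orientation: [[0.932, 0.363, -0.006], [0.363, -0.932, -0.001], [-0.006, -0.002, -1.0]]
ft_force: [0.6, -0.6, -0.3]
gripper_width: 0.0618
```

```bash
python3 go.py .489 -.1875 .17 -1.746
```

```text
t 8.1 p [0.6051 0.0175 0.1946] yang -1.1992 zax [-0.006  -0.0005 -1.    ] w 0.0618 F [ 0.553  -0.597  -0.3363]
tool mm [-182.507   148.8918   25.4173] norm 236.90426075609116
rotvec [-0.0001  0.0061  0.5468]
```

Emit:
play_rows([
  {"jaw": 70, "delta_pos": [-37, 30, 0], "rotation": [0, 0.006, 0]},
  {"jaw": 70, "delta_pos": [-37, 30, 0], "rotation": [0, 0, 0]},
  {"jaw": 70, "delta_pos": [-37, 30, 0], "rotation": [0, 0, 0]},
  {"jaw": 70, "delta_pos": [-37, 30, 0], "rotation": [0, 0, 0]},
  {"jaw": 70, "delta_pos": [-36, 30, 0], "rotation": [0, 0, 0]},
  {"jaw": 70, "delta_pos": [0, 0, 10], "rotation": [0, 0, 0.137]},
  {"jaw": 70, "delta_pos": [0, 0, 10], "rotation": [0, 0, 0.137]},
  {"jaw": 70, "delta_pos": [0, 0, 0], "rotation": [0, 0, 0.137]},
  {"jaw": 70, "delta_pos": [0, 0, 0], "rotation": [0, 0, 0.137]},
  {"jaw": 70, "delta_pos": [0, 0, 0], "rotation": [0, 0, 0]},
])

```text
time: 9.1
eef_pos: [0.4901, -0.2004, 0.1979]
orientation: [[0.981, -0.192, 0.029], [-0.192, -0.981, -0.01], [0.03, 0.005, -1.0]]
ft_force: [0.2, 0.6, 0.0]
gripper_width: 0.0703
```

```bash
cat > c.py <<'E'
from fit import *
np.set_printoptions(precision=4,suppress=True)
ims={c:save(c,c+'3.png') for c in('scene','top')}
for c in ims:
    m=near('pale_center',c,[.489,-.187,.02]); 
    if m is not None: print(c,m.sum(),fit({c:m},cyl,[.489,-.188,-.175],[.01,.01,.1]))
    for n in('bar_knob','pale_center'):
        print(n,[(r['at'],round(r['confidence'],2),atz(c,r['at'],.07 if n=='bar_knob' else .02)) for r in pinpoint(n,c)[:3]])
E
python3 go.py .489 -.1875 .026 -1.746; python3 c.py
```

```text
t 9.1 p [ 0.4901 -0.2004  0.1979] yang -1.7643 zax [ 0.0287 -0.0103 -0.9995] w 0.0703 F [0.181  0.5743 0.02  ]
tool mm [ -8.7112 -13.2744 171.6526] norm 172.38535089448118
rotvec [ 0.0049 -0.0301 -0.0182]
scene 1312.0 (array([ 0.4854, -0.1888, -0.1745]), np.float64(0.1021664092404807))
bar_knob [([355.5, 218.1], 0.57, array([0.6049, 0.016 , 0.07  ]))]
pale_center [([165.3, 215.0], 0.66, array([ 0.2924, -0.2512,  0.02  ])), ([244.6, 258.5], 0.6, array([ 0.4921, -0.1974,  0.02  ])), ([280.3, 188.4], 0.55, array([ 0.4192, -0.0228,  0.02  ]))]
top 1125.0 (array([ 0.4878, -0.1863, -0.1593]), np.float64(0.2577701493551108))
bar_knob [([266.7, 150.3], 0.89, array([0.6121, 0.0204, 0.07  ]))]
pale_center [([349.6, 232.0], 0.77, array([ 0.4872, -0.1836,  0.02  ])), ([267.1, 251.5], 0.54, array([ 0.4115, -0.0218,  0.02  ]))]
```

View pics/scene3.png

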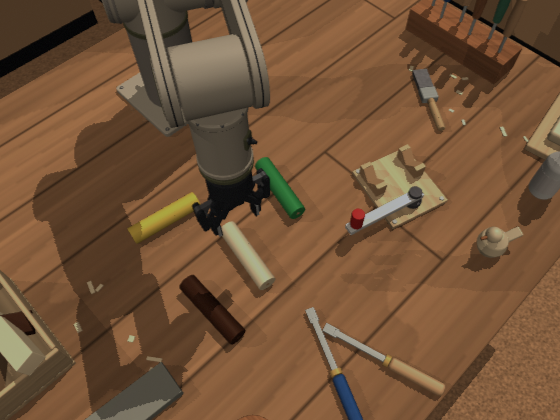

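View pics/top3.png

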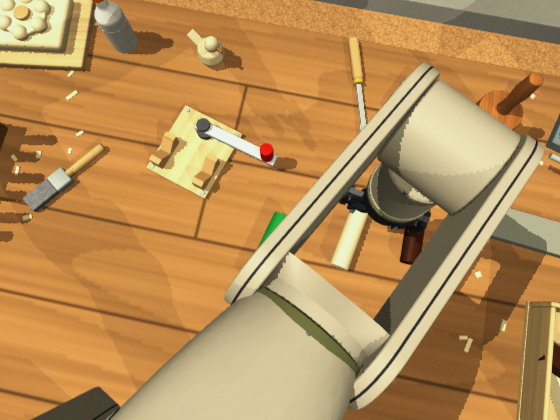

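Emit:
play_rows([
  {"jaw": 72, "delta_pos": [-8, -13, 25], "rotation": [0.005, -0.03, -0.018]},
  {"jaw": 72, "delta_pos": [0, 0, 35], "rotation": [0, 0, 0]},
  {"jaw": 72, "delta_pos": [0, 0, 30], "rotation": [0, 0, 0]},
  {"jaw": 72, "delta_pos": [0, 0, 10], "rotation": [0, 0, 0]},
  {"jaw": 72, "delta_pos": [0, 0, 0], "rotation": [0, 0, 0]},
])

```text
time: 10.0
eef_pos: [0.4851, -0.1839, 0.0923]
orientation: [[0.986, -0.164, -0.003], [-0.164, -0.986, 0.002], [-0.003, -0.001, -1.0]]
ft_force: [0.3, 0.3, 0.6]
gripper_width: 0.0721
```

```bash
python3 go.py .4885 -.1875 .032 -1.746
```

```text
t 10.0 p [ 0.4851 -0.1839  0.0923] yang -1.7359 zax [-0.003   0.0015 -1.    ] w 0.0721 F [0.3019 0.3497 0.5849]
tool mm [ 4.1814  3.0177 60.3318] norm 60.551728736914356
rotvec [-0.001   0.0032  0.0101]
```

Emit:
play_rows([
  {"jaw": 72, "delta_pos": [2, 3, 18], "rotation": [0, 0.003, 0.01]},
  {"jaw": 72, "delta_pos": [0, 0, 20], "rotation": [0, 0, 0]},
  {"jaw": 72, "delta_pos": [0, 0, 8], "rotation": [0, 0, 0]},
  {"jaw": 72, "delta_pos": [0, 0, 2], "rotation": [0, 0, 0]},
  {"jaw": 72, "delta_pos": [0, 0, 0], "rotation": [0, 0, 0]},
])

```text
time: 10.5
eef_pos: [0.4897, -0.1882, 0.0484]
orientation: [[0.985, -0.173, 0.005], [-0.173, -0.985, -0.001], [0.005, 0.0, -1.0]]
ft_force: [-0.1, -0.4, 0.3]
gripper_width: 0.0717
```

```bash
python3 go.py .4885 -.1875 .032 -1.746
```

```text
t 10.5 p [ 0.4897 -0.1882  0.0484] yang -1.7443 zax [ 0.0046 -0.0013 -1.    ] w 0.0717 F [-0.0867 -0.3963  0.2734]
tool mm [-1.4057 -0.5242 16.3531] norm 16.42178121746244
rotvec [ 0.0004 -0.0048  0.0017]
```

Emit:
play_rows([
  {"jaw": 72, "delta_pos": [-1, -0.5, 8], "rotation": [0, -0.005, 0]},
  {"jaw": 72, "delta_pos": [0, 0, 6], "rotation": [0, 0, 0]},
  {"jaw": 72, "delta_pos": [0, 0, 3], "rotation": [0, 0, 0]},
  {"jaw": 72, "delta_pos": [0, 0, 1], "rotation": [0, 0, 0]},
  {"jaw": 72, "delta_pos": [0, 0, 0], "rotation": [0, 0, 0]},
])

```text
time: 11.0
eef_pos: [0.4908, -0.1885, 0.032]
orientation: [[0.985, -0.172, 0.003], [-0.172, -0.985, -0.002], [0.004, 0.002, -1.0]]
ft_force: [0.5, 1.0, -0.5]
gripper_width: 0.0721
```

```bash
python3 go.py .4885 -.1875 .032 -1.746
```

```text
t 11.0 p [ 0.4908 -0.1885  0.032 ] yang -1.744 zax [ 0.0034 -0.0024 -1.    ] w 0.0721 F [ 0.5088  0.9803 -0.5352]
tool mm [-2.4536 -0.5414 -0.0367] norm 2.512899705028968
rotvec [ 0.0018 -0.0037  0.002 ]
```

Emit:
play_rows([
  {"jaw": 72, "delta_pos": [-2.5, -0.5, 0], "rotation": [0.002, -0.004, 0.002]},
  {"jaw": 30, "delta_pos": [0, 0, 0], "rotation": [0, 0, 0]},
  {"jaw": 30, "delta_pos": [0, 0, 0], "rotation": [0, 0, 0]},
  {"jaw": 30, "delta_pos": [0, 0, 0], "rotation": [0, 0, 0]},
  {"jaw": 30, "delta_pos": [0, 0, 0], "rotation": [0, 0, 0]},
  {"jaw": 30, "delta_pos": [0, 0, 0], "rotation": [0, 0, 0]},
])

```text
time: 11.6
eef_pos: [0.4885, -0.1876, 0.0326]
orientation: [[0.985, -0.174, 0.0], [-0.174, -0.985, 0.0], [0.0, -0.0, -1.0]]
ft_force: [0.2, -0.5, -0.3]
gripper_width: 0.0382
```

```bash
python3 go.py .4885 -.1875 .032 -1.746; python3 - <<'E'
from fit import *
im=save('scene','scene4.png');cv2.imwrite('pics/s4c.png',cv2.resize(im[150:310,140:340,::-1],None,fx=3.7,fy=3.7))
m=masks_of('pale_center','scene')
m=[r for r in m if np.hypot(*(np.array(r['at'])-(246,255)))<25][0]['pixels'].astype(float)
print(m.sum(),fit({'scene':m},cyl,[.489,-.188,-.175],[.01,.01,.1]))
E
```

```text
t 11.6 p [ 0.4885 -0.1876  0.0326] yang -1.7462 zax [ 0.0001  0.0001 -1.    ] w 0.0382 F [ 0.2378 -0.4676 -0.3388]
tool mm [-0.0521 -0.1163  0.6343] norm 0.6469522862446079
rotvec [-0.0002 -0.0001 -0.0002]
821.0 (array([ 0.48853325, -0.18718045, -0.19280841]), np.float64(0.44195387649418416))
```

View pics/s4c.png

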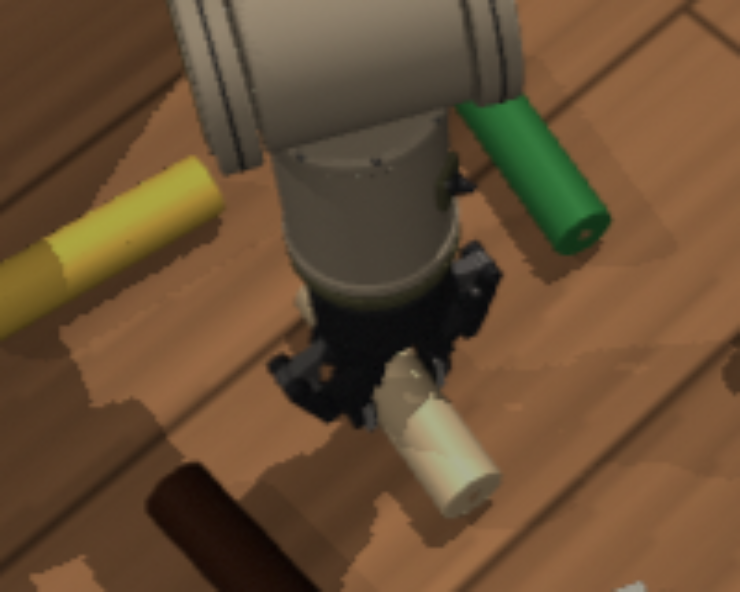

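Emit:
play_rows([
  {"jaw": 30, "delta_pos": [0, 0, -15], "rotation": [0, 0, 0]},
  {"jaw": 30, "delta_pos": [0, 0, -30], "rotation": [0, 0, 0]},
  {"jaw": 30, "delta_pos": [0, 0, -40], "rotation": [0, 0, 0]},
  {"jaw": 30, "delta_pos": [0, 0, -40], "rotation": [0, 0, -0.1]},
  {"jaw": 30, "delta_pos": [0, 0, -30], "rotation": [0, 0, -0.14]},
  {"jaw": 30, "delta_pos": [0, 0, 0], "rotation": [0, 0, -0.14]},
  {"jaw": 30, "delta_pos": [0, 0, 0], "rotation": [0, 0, -0.14]},
  {"jaw": 30, "delta_pos": [0, 0, 0], "rotation": [0, 0, -0.14]},
  {"jaw": 30, "delta_pos": [0, 0, 0], "rotation": [0, 0, -0.14]},
  {"jaw": 30, "delta_pos": [0, 0, 0], "rotation": [0, 0, -0.14]},
  {"jaw": 30, "delta_pos": [0, 0, 0], "rotation": [0, 0, -0.14]},
  {"jaw": 30, "delta_pos": [0, 0, 0], "rotation": [0, 0, -0.14]},
  {"jaw": 30, "delta_pos": [0, 0, 0], "rotation": [0, 0, -0.14]},
  {"jaw": 30, "delta_pos": [0, 0, 0], "rotation": [0, 0, -0.06]},
  {"jaw": 30, "delta_pos": [0, 0, 0], "rotation": [0, 0, 0]},
])

```text
time: 13.2
eef_pos: [0.4879, -0.1872, 0.2107]
orientation: [[0.264, 0.965, 0.008], [0.965, -0.264, -0.004], [-0.002, 0.009, -1.0]]
ft_force: [0.8, -0.2, -0.5]
gripper_width: 0.0383
```

```bash
python3 go.py .5655 .1925 .17 -.283
```

```text
t 13.2 p [ 0.4879 -0.1872  0.2107] yang -0.2668 zax [ 0.0082 -0.0039 -1.    ] w 0.0383 F [ 0.7681 -0.216  -0.4741]
tool mm [386.7837 -25.6484  39.8188] norm 389.6729411726834
rotvec [0.0089 0.0015 0.0162]
```

Emit:
play_rows([
  {"jaw": 30, "delta_pos": [30, -2, 0], "rotation": [0.009, 0, 0.016]},
  {"jaw": 30, "delta_pos": [42, -2, 0], "rotation": [0, 0, 0]},
  {"jaw": 30, "delta_pos": [45, -2, 0], "rotation": [0, 0, 0]},
  {"jaw": 30, "delta_pos": [45, -2, 0], "rotation": [0, 0, 0]},
  {"jaw": 30, "delta_pos": [45, -2, 0], "rotation": [0, 0, 0]},
  {"jaw": 30, "delta_pos": [45, -2, 0], "rotation": [0, 0, 0]},
  {"jaw": 30, "delta_pos": [45, -2, 0], "rotation": [0, 0, 0]},
  {"jaw": 30, "delta_pos": [35, -2, 0], "rotation": [0, 0, 0]},
  {"jaw": 30, "delta_pos": [20, -2, 0], "rotation": [0, 0, 0]},
  {"jaw": 30, "delta_pos": [0, 0, 0], "rotation": [0, 0, 0]},
])

```text
time: 14.2
eef_pos: [0.5748, 0.1675, 0.2179]
orientation: [[0.307, 0.952, 0.006], [0.952, -0.307, -0.003], [-0.0, 0.007, -1.0]]
ft_force: [-0.5, -0.8, -1.0]
gripper_width: 0.038
```

```bash
python3 go.py .5655 .1925 .12 -.283
```

```text
t 14.2 p [0.5748 0.1675 0.2179] yang -0.3118 zax [ 0.0063 -0.0025 -1.    ] w 0.038 F [-0.5316 -0.8496 -1.004 ]
tool mm [ 20.9541 -17.2196  97.7848] norm 101.47640465455945
rotvec [ 0.0068  0.0005 -0.0288]
```

Emit:
play_rows([
  {"jaw": 30, "delta_pos": [14, -11, 10], "rotation": [0.007, 0, -0.029]},
  {"jaw": 30, "delta_pos": [7, -6, 25], "rotation": [0, 0, 0]},
  {"jaw": 30, "delta_pos": [0, 0, 25], "rotation": [0, 0, 0]},
  {"jaw": 30, "delta_pos": [0, 0, 10], "rotation": [0, 0, 0]},
  {"jaw": 30, "delta_pos": [0, 0, 0], "rotation": [0, 0, 0]},
])

```text
time: 14.7
eef_pos: [0.5655, 0.1918, 0.1498]
orientation: [[0.285, 0.958, 0.003], [0.958, -0.285, -0.001], [0.0, 0.003, -1.0]]
ft_force: [-0.7, 0.2, -1.0]
gripper_width: 0.0384
```

```bash
python3 go.py .5655 .1925 .12 -.283; cat > ov.py <<'E'
from fit import *
x,y,a=.5655,.1925,-.283
R=np.array([[np.cos(a),-np.sin(a)],[np.sin(a),np.cos(a)]])
for c,(cx,cy) in(('scene',(400,180)),('top',(195,155))):
    im=cv2.imread('pics/%s3.png'%c);big=cv2.resize(im,None,fx=8,fy=8,interpolation=cv2.INTER_CUBIC)
    P=lambda l:tuple(int(q) for q in np.round((proj(c,[*(R@np.array(l[:2])+[x,y]),l[2]])+.5)*8-.5))
    for s in(1,-1):
        for yy in(s*.04,s*.065):
            q=[(-.036,yy,.012),(-.036,yy,.045),(-.0235,yy,.045),(0,yy,.0215),(.0235,yy,.045),(.036,yy,.045),(.036,yy,.012)]
            for u,v in zip(q,q[1:]): cv2.line(big,P(u),P(v),(255,0,0),1)
    cv2.imwrite('pics/%s_ov3.png'%c,big[(cy-37)*8:(cy+37)*8,(cx-48)*8:(cx+48)*8])
E
python3 ov.py
```

```text
t 14.7 p [0.5655 0.1918 0.1498] yang -0.2894 zax [ 0.0032 -0.0009 -1.    ] w 0.0384 F [-0.7174  0.1872 -0.9702]
tool mm [ 0.6871 -0.3125 29.831 ] norm 29.840579124641888
rotvec [ 0.0033 -0.     -0.0064]
```

View pics/top_ov3.png

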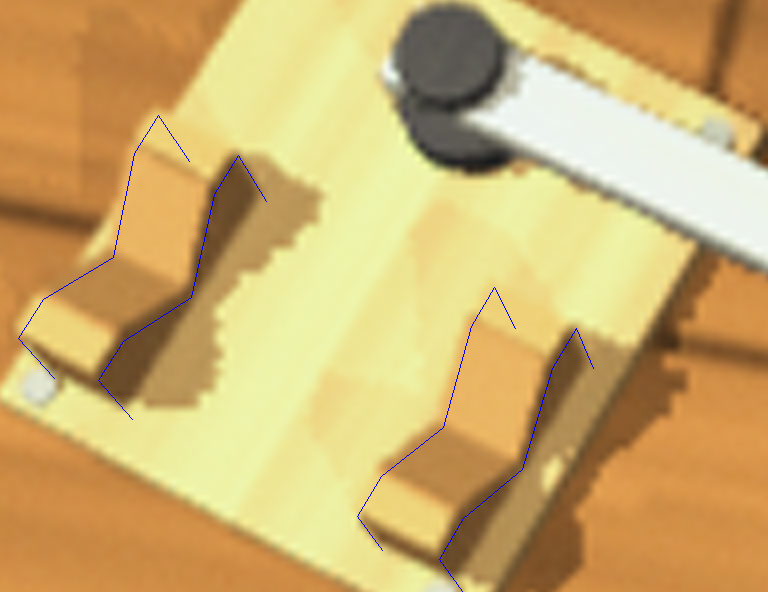

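View pics/scene_ov3.png

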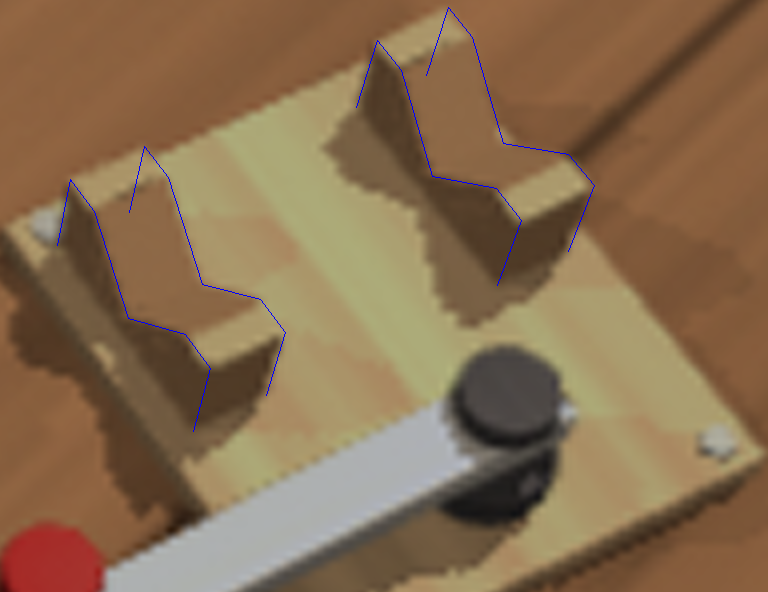

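Emit:
play_rows([
  {"jaw": 30, "delta_pos": [1, 0, 20], "rotation": [0.003, 0, -0.008]},
  {"jaw": 30, "delta_pos": [0, 0, 25], "rotation": [0, 0, 0]},
  {"jaw": 30, "delta_pos": [0, 0, 15], "rotation": [0, 0, 0]},
  {"jaw": 30, "delta_pos": [0, 0, 4], "rotation": [0, 0, 0]},
  {"jaw": 30, "delta_pos": [0, 0, 0], "rotation": [0, 0, 0]},
])

```text
time: 15.2
eef_pos: [0.5701, 0.1907, 0.0911]
orientation: [[0.283, 0.959, 0.008], [0.959, -0.283, 0.001], [0.003, 0.007, -1.0]]
ft_force: [0.2, -0.0, -1.2]
gripper_width: 0.0385
```

```bash
python3 go.py .5655 .193 .064 -.281
```

```text
t 15.2 p [0.5701 0.1907 0.0911] yang -0.287 zax [ 0.0079  0.0011 -1.    ] w 0.0385 F [ 0.2492 -0.0301 -1.1669]
tool mm [ 0.8329 -5.2484 27.0359] norm 27.553243161325838
rotvec [ 0.0073 -0.0033 -0.006 ]
```

Emit:
play_rows([
  {"jaw": 30, "delta_pos": [1, -5, 2], "rotation": [0.007, -0.003, -0.006]},
  {"jaw": 30, "delta_pos": [0, 0, 4], "rotation": [0, 0, 0]},
  {"jaw": 30, "delta_pos": [0, 0, 3], "rotation": [0, 0, 0]},
  {"jaw": 30, "delta_pos": [0, 0, 0], "rotation": [0, 0, 0]},
])

```text
time: 15.6
eef_pos: [0.5674, 0.1937, 0.0853]
orientation: [[0.277, 0.961, 0.005], [0.961, -0.277, 0.001], [0.003, 0.004, -1.0]]
ft_force: [0.0, 0.1, -1.6]
gripper_width: 0.0385
```

```bash
python3 go.py .5655 .193 .064 -.281
```

```text
t 15.6 p [0.5674 0.1937 0.0853] yang -0.2808 zax [ 0.0046  0.0013 -1.    ] w 0.0385 F [ 0.0183  0.1249 -1.6301]
tool mm [-1.2784 -1.746  21.3248] norm 21.43429577727745
rotvec [ 0.0041 -0.0025  0.0002]
```

Emit:
play_rows([
  {"jaw": 30, "delta_pos": [-1, -2.5, 4], "rotation": [0.004, -0.003, 0]},
  {"jaw": 30, "delta_pos": [0, -0.5, 5], "rotation": [0, 0, 0]},
  {"jaw": 30, "delta_pos": [0, 0, 4], "rotation": [0, 0, 0]},
  {"jaw": 30, "delta_pos": [0, 0, 2], "rotation": [0, 0, 0]},
  {"jaw": 30, "delta_pos": [0, 0, 0], "rotation": [0, 0, 0]},
])

```text
time: 16.1
eef_pos: [0.564, 0.1937, 0.0691]
orientation: [[0.277, 0.961, -0.0], [0.961, -0.277, -0.001], [-0.001, -0.0, -1.0]]
ft_force: [0.0, 0.5, -1.9]
gripper_width: 0.0382
```

```bash
python3 go.py .5655 .193 .064 -.281
```

```text
t 16.1 p [0.564  0.1937 0.0691] yang -0.2806 zax [-0.0002 -0.0005 -1.    ] w 0.0382 F [ 0.0402  0.5315 -1.8819]
tool mm [-0.2672  1.6045  5.1197] norm 5.3718495364665655
rotvec [-0.0001  0.0006  0.0004]
```

Emit:
play_rows([
  {"jaw": 30, "delta_pos": [0, 1.5, 2], "rotation": [0, 0, 0]},
  {"jaw": 30, "delta_pos": [0, 0, 1.5], "rotation": [0, 0, 0]},
  {"jaw": 30, "delta_pos": [0, 0, 1], "rotation": [0, 0, 0]},
  {"jaw": 30, "delta_pos": [0, 0, 0], "rotation": [0, 0, 0]},
])

```text
time: 16.5
eef_pos: [0.5657, 0.1932, 0.0643]
orientation: [[0.277, 0.961, -0.0], [0.961, -0.277, -0.001], [-0.001, -0.0, -1.0]]
ft_force: [0.2, -0.6, -1.0]
gripper_width: 0.0383
```

```bash
python3 go.py .5655 .193 .064 -.281; python3 - <<'E'
from fit import *
for c in('scene','top'):
    im=save(c,c+'5.png'); x,y=((390,190),(195,155))[c=='top']
    cr=im[y-75:y+55,x-80:x+80];cv2.imwrite('pics/%s_crop5.png'%c,cv2.resize(cr[:,:,::-1],None,fx=4.5,fy=4.5))
E
```

```text
t 16.5 p [0.5657 0.1932 0.0643] yang -0.2807 zax [-0.0002 -0.0006 -1.    ] w 0.0383 F [ 0.2227 -0.5561 -1.0235]
tool mm [-0.2807 -0.1702  0.2654] norm 0.42213832628916204
rotvec [-0.      0.0006  0.0003]
```

View pics/scene_crop5.png

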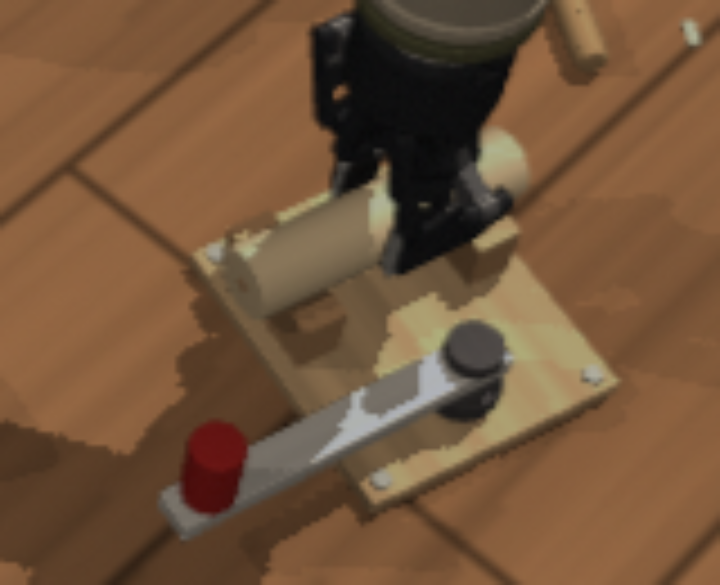

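View pics/top_crop5.png

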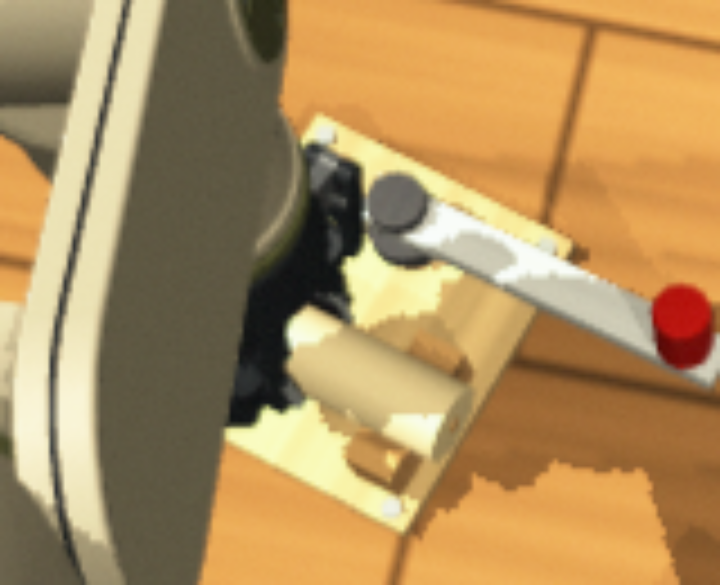

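The blank sits in both vees (scene ≈(395,180)). I'll lower it slightly, release and retreat upward.

Emit:
play_rows([
  {"jaw": 30, "delta_pos": [0, 0, 1.5], "rotation": [0, 0, 0]},
  {"jaw": 30, "delta_pos": [0, 0, 0], "rotation": [0, 0, 0]},
  {"jaw": 58, "delta_pos": [0, 0, 0], "rotation": [0, 0, 0]},
  {"jaw": 58, "delta_pos": [0, 0, 0], "rotation": [0, 0, 0]},
  {"jaw": 58, "delta_pos": [0, 0, 0], "rotation": [0, 0, 0]},
  {"jaw": 58, "delta_pos": [0, 0, -10], "rotation": [0, 0, 0]},
  {"jaw": 58, "delta_pos": [0, 0, -25], "rotation": [0, 0, 0]},
  {"jaw": 58, "delta_pos": [0, 0, -40], "rotation": [0, 0, 0]},
  {"jaw": 58, "delta_pos": [0, 0, -40], "rotation": [0, 0, 0]},
  {"jaw": 58, "delta_pos": [0, 0, -15], "rotation": [0, 0, 0]},
])

```text
time: 17.6
eef_pos: [0.5639, 0.1928, 0.197]
orientation: [[0.277, 0.961, -0.005], [0.961, -0.277, -0.002], [-0.003, -0.004, -1.0]]
ft_force: [1.0, 0.9, -0.3]
gripper_width: 0.0578
```

```bash
python3 go.py .606 .0185 .18 -.281
```

```text
t 17.6 p [0.5639 0.1928 0.197 ] yang -0.2807 zax [-0.005  -0.0018 -1.    ] w 0.0578 F [ 1.025   0.9086 -0.3119]
tool mm [-155.789    88.8372   17.1484] norm 180.15638515392223
rotvec [-0.0043  0.0031  0.0003]
```

Emit:
play_rows([
  {"jaw": 60, "delta_pos": [-32, 18, 0], "rotation": [0, 0, 0]},
  {"jaw": 60, "delta_pos": [-38, 22, 0], "rotation": [0, 0, 0]},
  {"jaw": 60, "delta_pos": [-38, 22, 0], "rotation": [0, 0, 0]},
  {"jaw": 60, "delta_pos": [-32, 18, 0], "rotation": [0, 0, 0]},
  {"jaw": 60, "delta_pos": [-15, 8, 0], "rotation": [0, 0, 0]},
  {"jaw": 60, "delta_pos": [0, 0, 0], "rotation": [0, 0, 0.15]},
  {"jaw": 60, "delta_pos": [0, 0, 0], "rotation": [0, 0, 0.15]},
  {"jaw": 60, "delta_pos": [0, 0, 0], "rotation": [0, 0, 0.15]},
  {"jaw": 60, "delta_pos": [0, 0, 0], "rotation": [0, 0, 0.15]},
  {"jaw": 60, "delta_pos": [0, 0, 0], "rotation": [0, 0, 0.15]},
  {"jaw": 60, "delta_pos": [0, 0, 0], "rotation": [0, 0, 0.15]},
  {"jaw": 60, "delta_pos": [0, 0, 0], "rotation": [0, 0, 0]},
])

```text
time: 18.8
eef_pos: [0.6121, 0.0124, 0.2169]
orientation: [[0.925, 0.38, 0.018], [0.38, -0.925, -0.001], [0.016, 0.007, -1.0]]
ft_force: [0.0, 0.4, 0.4]
gripper_width: 0.0601
```

```bash
python3 go.py .6065 .0190 .12 -1.2; cat > d.py <<'E'
from fit import *
np.set_printoptions(precision=4,suppress=True)
ims={c:save(c,c+'6.png') for c in('scene','top')}
gen=lambda x,y,a:cyl(x,y,a,z=.05)
M={c:near('pale_center',c,[.5655,.193,.05]) for c in ims}
for c in ims:
    im=ims[c]; x,y=((390,190),(195,155))[c=='top']
    cr=im[y-75:y+55,x-80:x+80];cv2.imwrite('pics/%s_crop6.png'%c,cv2.resize(cr[:,:,::-1],None,fx=4.5,fy=4.5))
    if M[c] is not None: print(c,M[c].sum(),fit({c:M[c]},gen,[.5655,.193,1.288],[.01,.01,.1]))
E
python3 d.py
```

```text
t 18.8 p [0.6121 0.0124 0.2169] yang -1.1805 zax [ 0.0175 -0.0007 -0.9998] w 0.0601 F [0.0488 0.4008 0.4308]
tool mm [-4.2134 -8.9315 96.8103] norm 97.31268759701612
rotvec [ 0.0072 -0.016   0.0195]
scene 899.0 (array([0.5666, 0.1952, 1.3323]), np.float64(0.29871772613408065))
```

View pics/scene_crop6.png

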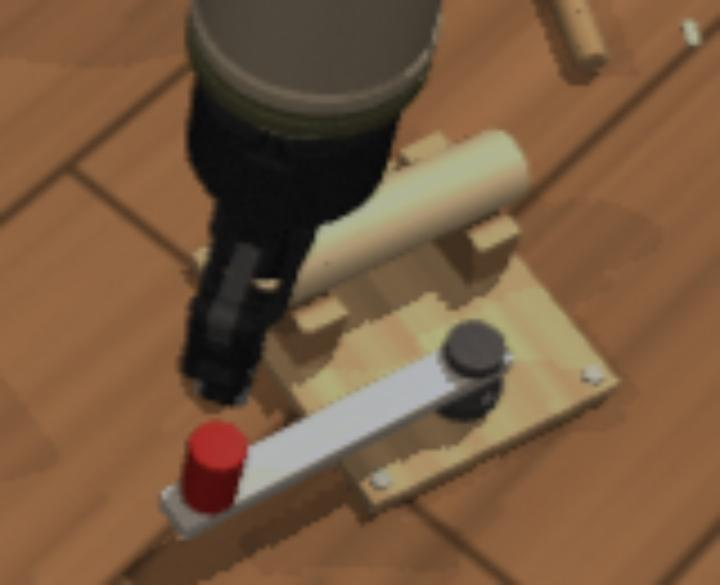

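View pics/top_crop6.png

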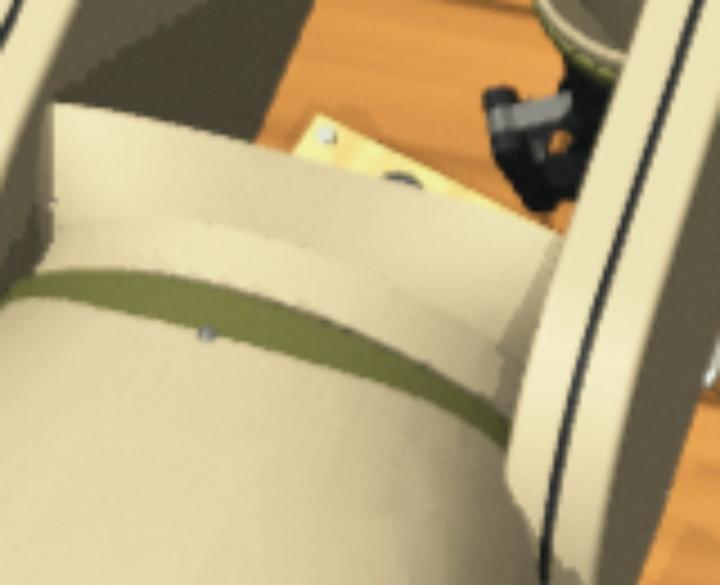

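Emit:
play_rows([
  {"jaw": 60, "delta_pos": [-15, 35, 0], "rotation": [0, 0, 0]},
  {"jaw": 60, "delta_pos": [-20, 45, 0], "rotation": [0, 0, 0]},
  {"jaw": 60, "delta_pos": [-20, 45, 0], "rotation": [0, 0, 0]},
  {"jaw": 60, "delta_pos": [-20, 45, 0], "rotation": [0, 0, 0]},
  {"jaw": 60, "delta_pos": [-20, 45, 0], "rotation": [0, 0, 0]},
  {"jaw": 60, "delta_pos": [-20, 45, 0], "rotation": [0, 0, 0]},
  {"jaw": 60, "delta_pos": [0, 0, 0], "rotation": [0, 0, 0]},
])

```text
time: 19.7
eef_pos: [0.6088, -0.278, 0.2165]
orientation: [[0.912, 0.411, 0.018], [0.411, -0.912, -0.0], [0.016, 0.008, -1.0]]
ft_force: [0.1, 0.2, -0.1]
gripper_width: 0.0598
```

```bash
python3 go.py .6065 .0190 .15 -1.2; python3 d.py
```

```text
t 19.7 p [ 0.6088 -0.278   0.2165] yang -1.1476 zax [ 0.0179 -0.0004 -0.9998] w 0.0598 F [ 0.0567  0.1523 -0.1009]
tool mm [ 118.8058 -272.2927   66.274 ] norm 304.38528530626724
rotvec [ 0.0073 -0.0163  0.0524]
scene 1182.0 (array([0.5643, 0.193 , 1.2829]), np.float64(0.06849732364332639))
top 1487.0 (array([0.568 , 0.1945, 1.2857]), np.float64(0.03672510215031555))
```

View pics/scene_crop6.png

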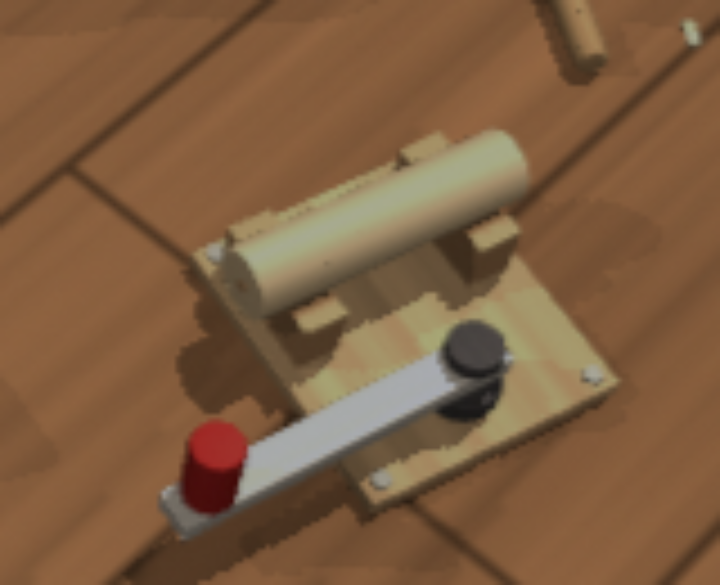

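View pics/top_crop6.png

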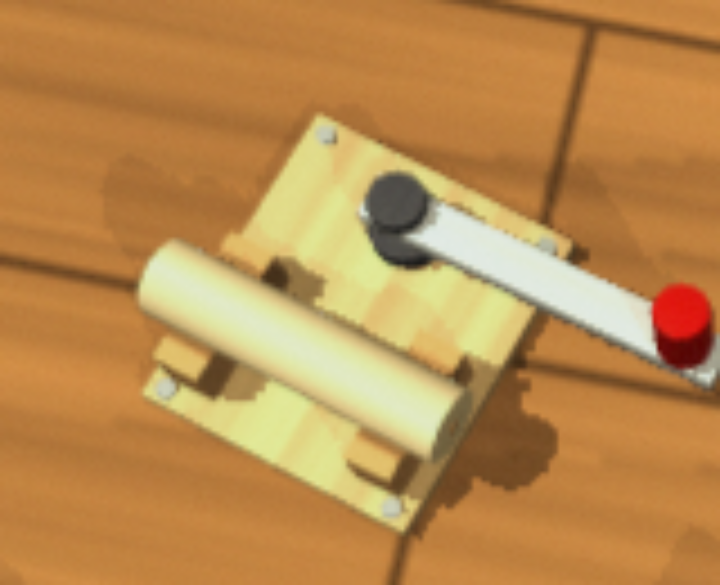

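The blank lies flush in both vees. Each camera's fit puts its centre within about 1.5 mm of that camera's own fixture fit. Back to the knob.

Emit:
play_rows([
  {"jaw": 60, "delta_pos": [14, -32, 5], "rotation": [0.007, -0.016, 0.05]},
  {"jaw": 60, "delta_pos": [16, -42, 5], "rotation": [0, 0, 0]},
  {"jaw": 60, "delta_pos": [16, -42, 5], "rotation": [0, 0, 0]},
  {"jaw": 60, "delta_pos": [16, -42, 5], "rotation": [0, 0, 0]},
  {"jaw": 60, "delta_pos": [16, -42, 5], "rotation": [0, 0, 0]},
  {"jaw": 60, "delta_pos": [12, -32, 5], "rotation": [0, 0, 0]},
  {"jaw": 60, "delta_pos": [7, -18, 5], "rotation": [0, 0, 0]},
  {"jaw": 60, "delta_pos": [0, 0, 0], "rotation": [0, 0, 0]},
])

```text
time: 20.7
eef_pos: [0.6031, 0.0217, 0.1826]
orientation: [[0.922, 0.388, 0.003], [0.388, -0.922, 0.004], [0.004, -0.003, -1.0]]
ft_force: [0.7, 0.1, 0.2]
gripper_width: 0.0603
```

```bash
python3 go.py .6065 .0190 .13 -1.2
```

```text
t 20.7 p [0.6031 0.0217 0.1826] yang -1.1725 zax [ 0.0027  0.0042 -1.    ] w 0.0603 F [0.7383 0.0523 0.2312]
tool mm [ 1.8934  3.9541 52.5533] norm 52.7358752317607
rotvec [-0.0029 -0.0041  0.0275]
```

Emit:
play_rows([
  {"jaw": 60, "delta_pos": [3, 3, 15], "rotation": [-0.003, -0.004, 0.027]},
  {"jaw": 60, "delta_pos": [0, 0, 20], "rotation": [0, 0, 0]},
  {"jaw": 60, "delta_pos": [0, 0, 12], "rotation": [0, 0, 0]},
  {"jaw": 60, "delta_pos": [0, 0, 0], "rotation": [0, 0, 0]},
])

```text
time: 21.1
eef_pos: [0.6074, 0.0215, 0.1332]
orientation: [[0.931, 0.364, 0.002], [0.364, -0.931, -0.002], [0.001, 0.002, -1.0]]
ft_force: [-0.7, -0.4, 0.1]
gripper_width: 0.06
```

```bash
python3 go.py .6075 .0190 .079 -1.2
```

```text
t 21.1 p [0.6074 0.0215 0.1332] yang -1.1983 zax [ 0.0015 -0.0016 -1.    ] w 0.06 F [-0.7395 -0.4394  0.1428]
tool mm [-0.8218  2.2259 54.2532] norm 54.30510994404943
rotvec [ 0.0021 -0.0008  0.0017]
```

Emit:
play_rows([
  {"jaw": 60, "delta_pos": [-2, 2, 15], "rotation": [0, 0, 0]},
  {"jaw": 60, "delta_pos": [0, 0, 15], "rotation": [0, 0, 0]},
  {"jaw": 60, "delta_pos": [0, 0, 12], "rotation": [0, 0, 0]},
  {"jaw": 60, "delta_pos": [0, 0, 6], "rotation": [0, 0, 0]},
  {"jaw": 60, "delta_pos": [0, 0, 0], "rotation": [0, 0, 0]},
])

```text
time: 21.6
eef_pos: [0.6062, 0.0164, 0.0809]
orientation: [[0.933, 0.361, 0.001], [0.361, -0.933, -0.002], [0.0, 0.002, -1.0]]
ft_force: [-0.9, -0.7, 0.0]
gripper_width: 0.0601
```

```bash
python3 go.py .6075 .0190 .079 -1.2
```

```text
t 21.6 p [0.6062 0.0164 0.0809] yang -1.2017 zax [ 0.001 -0.002 -1.   ] w 0.0601 F [-0.872  -0.6775  0.033 ]
tool mm [ 2.1174 -1.9969  1.8939] norm 3.4724203247396614
rotvec [ 0.0022 -0.0002 -0.0017]
```

Emit:
play_rows([
  {"jaw": 60, "delta_pos": [2, -2, 2], "rotation": [0, 0, 0]},
  {"jaw": 15, "delta_pos": [0, 0, 0], "rotation": [0, 0, 0]},
  {"jaw": 15, "delta_pos": [0, 0, 0], "rotation": [0, 0, 0]},
  {"jaw": 15, "delta_pos": [0, 0, 0], "rotation": [0, 0, 0]},
  {"jaw": 15, "delta_pos": [0, 0, 0], "rotation": [0, 0, 0]},
])

```text
time: 22.1
eef_pos: [0.6088, 0.0194, 0.0806]
orientation: [[0.932, 0.361, 0.004], [0.361, -0.932, -0.002], [0.003, 0.003, -1.0]]
ft_force: [-0.9, 0.2, -0.5]
gripper_width: 0.0267
```

```bash
python3 arc.py .136 0 20
```

```text
p [0.6 0.  0.1] turn 1.604 rad mm 154.57008438507313 F [-0.9  0.2 -0.5] w 0.026747301239582213
[-9.1 -8.4 -2.8]
[-9.1 -8.3 -2.8]
[-8.4 -9.  -2.8]
[-7.6 -9.6 -2.8]
[ -6.8 -10.2  -2.8]
[ -6.  -10.7  -2.8]
[ -5.1 -11.2  -2.8]
[ -4.2 -11.6  -2.8]
[ -3.3 -11.9  -2.8]
[ -2.3 -12.1  -2.8]
[ -1.3 -12.2  -2.8]
[ -0.4 -12.3  -2.8]
[  0.6 -12.3  -2.8]
[  1.6 -12.2  -2.8]
[  2.6 -12.   -2.8]
[  3.5 -11.8  -2.8]
[  4.5 -11.5  -2.8]
[  5.4 -11.1  -2.8]
[  6.3 -10.6  -2.8]
[  7.1 -10.1  -2.8]
```

Emit:
play_rows([
  {"jaw": 15, "delta_pos": [0, 0, -12], "rotation": [0, 0, 0]},
  {"jaw": 15, "delta_pos": [0, 0, -14], "rotation": [0, 0, 0]},
  {"jaw": 15, "delta_pos": [0, 0, -14], "rotation": [0, 0, 0]},
  {"jaw": 15, "delta_pos": [0, 0, -14], "rotation": [0, 0, 0]},
  {"jaw": 15, "delta_pos": [0, 0, -6], "rotation": [0, 0, 0]},
  {"jaw": 15, "delta_pos": [0, 0, 0], "rotation": [0, 0, 0]},
])

```text
time: 22.7
eef_pos: [0.6058, 0.0207, 0.1425]
orientation: [[0.932, 0.362, -0.003], [0.362, -0.932, -0.001], [-0.003, 0.0, -1.0]]
ft_force: [0.5, 2.9, -10.4]
gripper_width: 0.0263
```

```bash
python3 arc.py .139 0 20|sed -n 1,3p
```

```text
p [0.6 0.  0.1] turn 1.583 rad mm 154.07873718960724 F [  0.5   2.9 -10.4] w 0.026340767564978006
[-9.1 -8.1  0.2]
[-8.8 -8.4  0.2]
```

Emit:
play_rows([
  {"jaw": 15, "delta_pos": [-9, -8, 0], "rotation": [0, 0, 0]},
  {"jaw": 15, "delta_pos": [-9, -8.5, 0], "rotation": [0, 0, 0]},
  {"jaw": 15, "delta_pos": [-8.5, -9, 0], "rotation": [0, 0, 0]},
  {"jaw": 15, "delta_pos": [-7.5, -9.5, 0], "rotation": [0, 0, 0]},
  {"jaw": 15, "delta_pos": [-7, -10, 0], "rotation": [0, 0, 0]},
  {"jaw": 15, "delta_pos": [-6, -10.5, 0], "rotation": [0, 0, 0]},
  {"jaw": 15, "delta_pos": [-5, -11, 0], "rotation": [0, 0, 0]},
])

```text
time: 23.4
eef_pos: [0.5334, 0.0655, 0.1425]
orientation: [[0.933, 0.36, 0.004], [0.36, -0.933, 0.002], [0.004, -0.0, -1.0]]
ft_force: [4.8, 3.5, -9.5]
gripper_width: 0.0265
```

```bash
python3 arc.py .141 0 13; python3 go.py 0 0 0 -1.2
```

```text
p [0.5 0.1 0.1] turn 1.023 rad mm 153.82881519143032 F [ 4.8  3.5 -9.5] w 0.026520673490366894
[ -3.6 -11.5   0.1]
[ -3.  -11.7   0.1]
[ -2.1 -11.9   0.1]
[ -1.2 -12.    0.1]
[ -0.2 -12.1   0.1]
[  0.7 -12.1   0.1]
[  1.7 -12.    0.1]
[  2.6 -11.8   0.1]
[  3.5 -11.5   0.1]
[  4.4 -11.2   0.1]
[  5.3 -10.9   0.1]
[  6.1 -10.4   0.1]
[ 6.9 -9.9  0.1]
t 23.4 p [0.5334 0.0655 0.1425] yang -1.2025 zax [ 0.0035  0.0019 -1.    ] w 0.0265 F [ 4.8267  3.4803 -9.4926]
tool mm [-521.7712 -130.9086  140.5017] norm 555.988247756961
rotvec [-0.0005 -0.004  -0.0025]
```

Emit:
play_rows([
  {"jaw": 15, "delta_pos": [-3, -11.5, 0], "rotation": [0, 0, 0]},
  {"jaw": 15, "delta_pos": [-2.5, -11.5, 0], "rotation": [0, 0, 0]},
  {"jaw": 15, "delta_pos": [-2, -12, 0], "rotation": [0, 0, 0]},
  {"jaw": 15, "delta_pos": [-1, -12, 0], "rotation": [0, 0, 0]},
  {"jaw": 15, "delta_pos": [0, -12, 0], "rotation": [0, 0, 0]},
  {"jaw": 15, "delta_pos": [1, -12, 0], "rotation": [0, 0, 0]},
  {"jaw": 15, "delta_pos": [2, -12, 0], "rotation": [0, 0, 0]},
])

```text
time: 24.1
eef_pos: [0.4954, 0.1453, 0.1421]
orientation: [[0.934, 0.358, 0.003], [0.358, -0.934, 0.001], [0.003, 0.001, -1.0]]
ft_force: [4.8, 0.3, -10.4]
gripper_width: 0.0262
```

```bash
python3 arc.py .142 0 6; python3 go.py 0 0 0 -1.2
```

```text
p [0.5 0.1 0.1] turn 0.44 rad mm 153.51115779727326 F [  4.8   0.3 -10.4] w 0.02624139661441993
[  2.8 -10.9   0. ]
[  3.5 -10.7   0. ]
[  4.3 -10.4   0. ]
[  5.1 -10.    0. ]
[ 5.8 -9.6  0. ]
[ 6.5 -9.2  0. ]
t 24.1 p [0.4954 0.1453 0.1421] yang -1.2044 zax [ 0.0033  0.0006 -1.    ] w 0.0262 F [  4.7794   0.2684 -10.4159]
tool mm [-514.9847  -41.9641  140.3894] norm 535.4245699105214
rotvec [ 0.0007 -0.0033 -0.0044]
```

Emit:
play_rows([
  {"jaw": 15, "delta_pos": [3, -11, 0], "rotation": [0, 0, 0]},
  {"jaw": 15, "delta_pos": [3.5, -11, 0], "rotation": [0, 0, 0]},
  {"jaw": 15, "delta_pos": [4.5, -10.5, 0], "rotation": [0, 0, 0]},
  {"jaw": 15, "delta_pos": [5, -10, 0], "rotation": [0, 0, 0]},
  {"jaw": 15, "delta_pos": [5.5, -9, 0], "rotation": [0, 0, 0]},
  {"jaw": 15, "delta_pos": [4, -5, 0], "rotation": [0, 0, 0]},
  {"jaw": 15, "delta_pos": [0, 0, 0], "rotation": [0, 0, 0]},
])

```text
time: 24.8
eef_pos: [0.5, 0.2143, 0.1423]
orientation: [[0.933, 0.36, 0.005], [0.36, -0.933, 0.0], [0.004, 0.002, -1.0]]
ft_force: [3.5, -0.9, -8.9]
gripper_width: 0.0264
```

```bash
python3 arc.py .142 0 1; python3 go.py 0 0 0 -1.2
```

```text
p [0.5 0.2 0.1] turn -0.014 rad mm 153.79540613341635 F [ 3.5 -0.9 -8.9] w 0.02642534008802759
[-1.1  1.9  0.3]
t 24.8 p [0.5    0.2143 0.1423] yang -1.203 zax [ 0.0048  0.     -1.    ] w 0.0264 F [ 3.5094 -0.8616 -8.8832]
tool mm [-544.2053   19.9276  139.8628] norm 562.2438479854197
rotvec [ 0.0017 -0.0045 -0.003 ]
```

Emit:
play_rows([
  {"jaw": 15, "delta_pos": [-1, 2, 4], "rotation": [0, -0.004, 0]},
  {"jaw": 15, "delta_pos": [0, 0, 6], "rotation": [0, 0, 0]},
  {"jaw": 15, "delta_pos": [0, 0, 5], "rotation": [0, 0, 0]},
  {"jaw": 15, "delta_pos": [0, 0, 3], "rotation": [0, 0, 0]},
  {"jaw": 15, "delta_pos": [0, 0, 0], "rotation": [0, 0, 0]},
])

```text
time: 25.3
eef_pos: [0.4993, 0.2115, 0.1225]
orientation: [[0.933, 0.359, -0.001], [0.359, -0.933, -0.001], [-0.001, 0.001, -1.0]]
ft_force: [1.4, 0.9, -6.1]
gripper_width: 0.0267
```

```bash
python3 arc.py .1206 0 1; python3 go.py 0 0 0 -1.2
```

```text
p [0.5 0.2 0.1] turn 0.004 rad mm 153.6266102357645 F [ 1.4  0.9 -6.1] w 0.02669780967708473
[ 0.5 -0.4  1.9]
t 25.3 p [0.4993 0.2115 0.1225] yang -1.2038 zax [-0.0007 -0.0011 -1.    ] w 0.0267 F [ 1.442   0.9432 -6.0859]
tool mm [-541.8074   18.1721  123.0749] norm 555.9072627111599
rotvec [ 0.0007  0.0011 -0.0038]
```

Emit:
play_rows([
  {"jaw": 15, "delta_pos": [0, 0, 2], "rotation": [0, 0, 0]},
  {"jaw": 15, "delta_pos": [0, 0, 1], "rotation": [0, 0, 0]},
  {"jaw": 15, "delta_pos": [0, 0, 0], "rotation": [0, 0, 0]},
])

```text
time: 25.6
eef_pos: [0.4994, 0.2117, 0.1223]
orientation: [[0.933, 0.359, -0.0], [0.359, -0.933, -0.0], [-0.001, 0.0, -1.0]]
ft_force: [-0.6, -0.4, -4.3]
gripper_width: 0.0266
```

```bash
python3 arc.py .1206 0 1; python3 go.py 0 0 0 -1.2
```

```text
p [0.5 0.2 0.1] turn 0.003 rad mm 153.6468558359955 F [-0.6 -0.4 -4.3] w 0.02658744836671222
[ 0.4 -0.2  1.7]
t 25.6 p [0.4994 0.2117 0.1223] yang -1.2039 zax [-0.0004 -0.0005 -1.    ] w 0.0266 F [-0.628  -0.4331 -4.3408]
tool mm [-541.9999   18.4477  122.6544] norm 556.0110582927712
rotvec [ 0.0003  0.0006 -0.0039]
```

Force has dropped and the height is constant, so the bar rests on the blank. Releasing.

Emit:
play_rows([
  {"jaw": 15, "delta_pos": [0, 0, 1], "rotation": [0, 0, 0]},
  {"jaw": 55, "delta_pos": [0, 0, 0], "rotation": [0, 0, 0]},
  {"jaw": 55, "delta_pos": [0, 0, 0], "rotation": [0, 0, 0]},
  {"jaw": 55, "delta_pos": [0, 0, 0], "rotation": [0, 0, 0]},
  {"jaw": 55, "delta_pos": [0, 0, -10], "rotation": [0, 0, 0]},
  {"jaw": 55, "delta_pos": [0, 0, -25], "rotation": [0, 0, 0]},
  {"jaw": 55, "delta_pos": [0, 0, -40], "rotation": [0, 0, 0]},
  {"jaw": 55, "delta_pos": [0, 0, -30], "rotation": [0, 0, 0]},
  {"jaw": 55, "delta_pos": [-15, 35, 0], "rotation": [0, 0, 0]},
  {"jaw": 55, "delta_pos": [-18, 45, 0], "rotation": [0, 0, 0]},
  {"jaw": 55, "delta_pos": [-18, 45, 0], "rotation": [0, 0, 0]},
  {"jaw": 55, "delta_pos": [-15, 45, 0], "rotation": [0, 0, 0]},
  {"jaw": 55, "delta_pos": [-15, 45, 0], "rotation": [0, 0, 0]},
  {"jaw": 55, "delta_pos": [-10, 45, 0], "rotation": [0, 0, 0]},
  {"jaw": 55, "delta_pos": [-5, 45, 0], "rotation": [0, 0, 0]},
  {"jaw": 55, "delta_pos": [0, 30, 0], "rotation": [0, 0, 0]},
  {"jaw": 55, "delta_pos": [0, 0, 0], "rotation": [0, 0, 0]},
])

```text
time: 27.3
eef_pos: [0.5367, -0.1472, 0.2485]
orientation: [[0.931, 0.363, 0.026], [0.363, -0.932, -0.001], [0.024, 0.011, -1.0]]
ft_force: [0.6, 0.1, -0.6]
gripper_width: 0.0551
```

```bash
python3 go.py; cat > e.py <<'E'
from fit import *
from scipy.optimize import least_squares
np.set_printoptions(precision=4,suppress=True)
ims={c:save(c,c+'7.png') for c in('scene','top')}
for c in ims:
    x,y=((390,180),(195,155))[c=='top']
    cr=ims[c][y-60:y+50,x-75:x+75];cv2.imwrite('pics/%s_crop7.png'%c,cv2.resize(cr[:,:,::-1],None,fx=5,fy=5))
    for n,z in(('bar_knob',.11),('bar_pivot',.077)):
        print(c,n,[(r['at'],round(r['confidence'],2),atz(c,r['at'],z)) for r in pinpoint(n,c)[:2]])
E
python3 e.py
```

```text
t 27.3 p [ 0.5367 -0.1472  0.2485] yang -1.199 zax [ 0.0261 -0.0013 -0.9997] w 0.0551 F [ 0.5881  0.1471 -0.6214]
scene bar_knob [([381.2, 128.9], 0.83, array([0.5053, 0.2065, 0.11  ])), ([210.4, 306.7], 0.73, array([ 0.5556, -0.3297,  0.11  ]))]
scene bar_pivot [([418.3, 186.1], 0.72, array([0.6488, 0.1677, 0.077 ]))]
top bar_knob [([162.0, 179.4], 0.75, array([0.4977, 0.2035, 0.11  ]))]
top bar_pivot [([200.1, 119.4], 0.73, array([0.6484, 0.171 , 0.077 ]))]
```

View pics/scene_crop7.png

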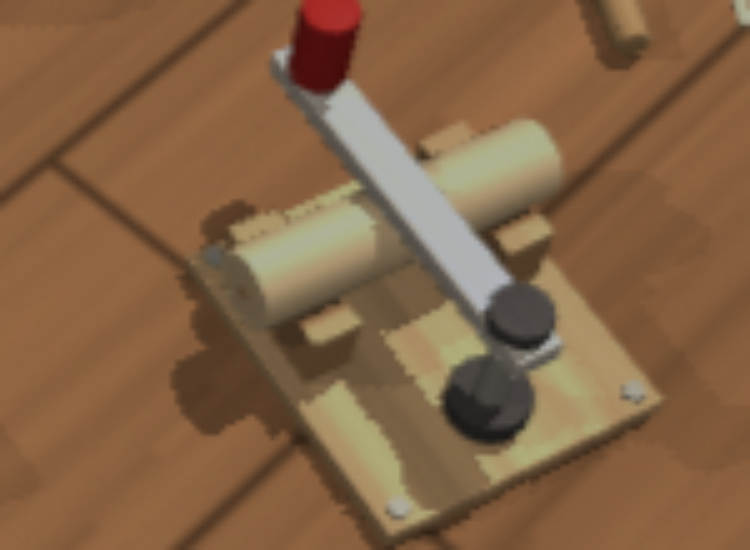

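View pics/top_crop7.png

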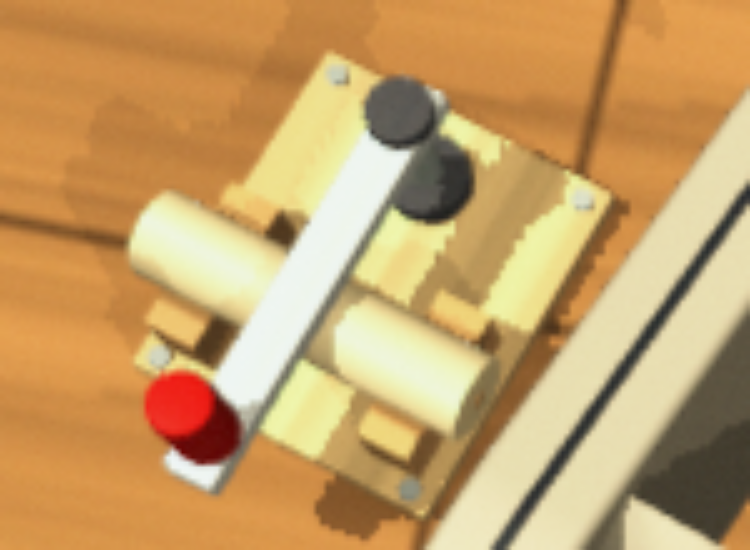

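View pics/top7.png

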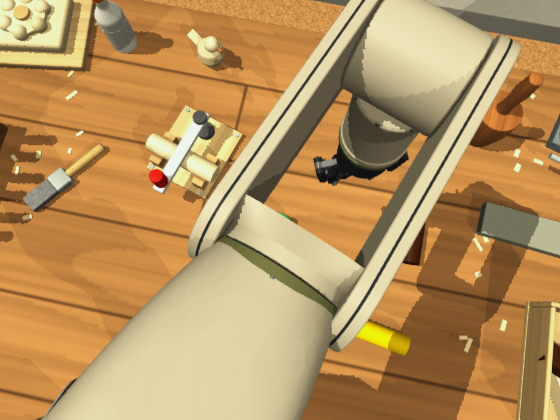

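```bash
python3 - <<'E'
from fit import *
np.set_printoptions(precision=4,suppress=True)
k=atz('top',(155.9,175.3),.129);p=atz('top',(120+400/5,95+112/5),.094)
print('top',k,p,np.arctan2(*(p-k)[1::-1]),np.linalg.norm((p-k)[:2]))
im=cv2.imread('pics/scene7.png')
k=atz('scene',(315+331/5,120+10/5),.129);p=atz('scene',(315+521/5,120+312/5),.094)
print('scene',k,p,np.arctan2(*(p-k)[1::-1]),np.linalg.norm((p-k)[:2]))
cv2.imwrite('pics/s7b.png',cv2.resize(im[90:230,310:480],None,fx=4,fy=4))
# predicted knob/cap for turn 0
a=-.284;
for c in('scene','top'):
  for n,l,z in(('knob',-.07,.129),('cap',.085,.094)):
    for t in(0,): print(c,n,proj(c,[.5655+l*np.cos(a),.1925+l*np.sin(a),z]))
E
```

```text
top [0.4988 0.2105 0.129 ] [0.6458 0.1673 0.094 ] -0.28607859390582685 0.15320605790096364
scene [0.5007 0.2073 0.129 ] [0.6486 0.1651 0.094 ] -0.27796807384451866 0.15380128792699158
scene knob [381.7599 120.2045]
scene cap [419.6638 180.9887]
top knob [155.0237 175.3845]
top cap [199.4952 116.6937]
```

View pics/s7b.png

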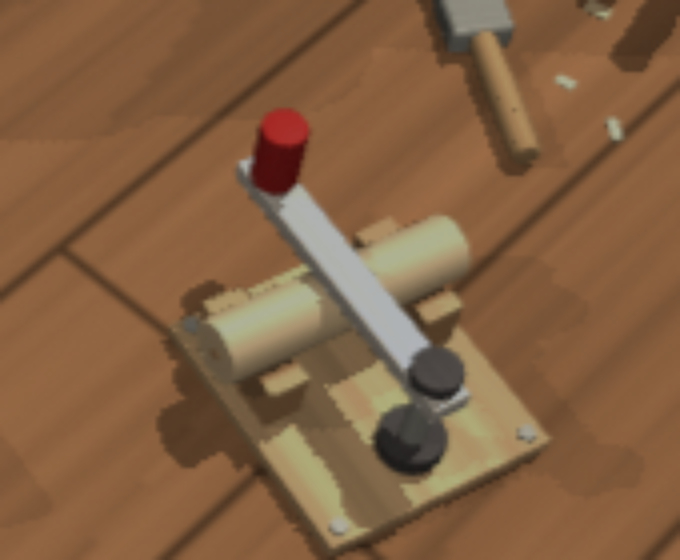

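The measured bar angle of -0.278 to -0.286 matches the fixture's -0.284, so the bar is square. Both ends of the blank still stick out evenly. Handing in.

```bash
python3 -c "
from plant import *
print(close_job()); print(read_state()['time'])"
```

```text
the job is handed in; nothing more can be done
None
the job is handed in; nothing more can be done
```

The job is done and handed in at about 27.5 s of the 64 s. The pale blank lies in the two vees with the clamp bar back square across its middle, holding it.

**What I did**
- **Bar aside:** I lifted the bar by its knob, turned it to about 1.6 rad and let it down there.
- **Blank:** I gripped the pale blank and laid it lengthwise in the vees.
- **Bar back:** I lifted the bar about 62 mm, swung it back, and lowered it onto the blank before letting go. The arm then backed away.
- **Left alone:** I made no contact with the walnut, green or yellow pieces.

**Last checks**
- **Bar angle:** It measured -0.286 rad in the top view and -0.278 in the scene view, against -0.284 for the fixture, so it is square within about 0.01 rad.
- **Bar on the blank:** On letting down, the height stopped changing and the pull on the gripper fell from about 9 N to 4 N. In both pictures the bar lies on top of the blank.
- **Blank position:** Measured before clamping, its centre was 1 to 2 mm from the seat in each camera, and its angle agreed within 0.005 rad. In the final pictures it still looked seated and centred.

**What disagreed**
- **Cameras:** They differed from each other by 2 to 4 mm, so centring is known only to about 2 mm.
- **Bar length:** Knob to pivot measured 153 to 154 mm instead of 155. The largest sideways force while turning the bar was about 12 N.

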